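Top up the sweets jar and press the desk canisters shut

TASK

Pour all the chocolate balls from the steel cup into the large yellow sweets jar, and only then put the yellow lid on the jar and press it down until it is fully home. Close each of the small canisters in the same way with the lid of its own colour, leaving open any whose lid is not on the desk, and stand the empty cup upright on the cork coaster, well on it. Leave the stapler, mouse and paperweight where they are.

Things in the scene. Friction and masses are not known exactly. Their poses are not given: they have to be found in the camera images.
- jar: The large yellow enamelled sweets jar with a thin brass band, fixed to the desk; its position varies. Outside diameter 90 mm, rim 70 mm above the desk, inner floor 5 mm up. Origin: centre of the underside, z up. A black rubber sealing collar (72 mm clear opening, 20 mm tall) lines its mouth and at first stands 8 mm proud of the rim (top at 78 mm).
- seal_jar (a joint): How far the jar's rubber collar has been pushed down, m: 0 = standing 8 mm proud, 0.008 = flush with the rim (fully home). It slides stiffly (about 9 N), does not spring back and goes down under the lid when the lid is pressed; the lid's own weight does not move it.
- lid_yellow: Loose yellow lid of the sweets jar: disc 90 mm across and 6 mm thick, under it a white plug 64 mm across and 10 mm deep, on it a dark wooden knob 24 mm across and 26 mm tall. Origin: centre of the plug's underside; disc underside 10 mm, disc top 16 mm, knob top 42 mm above it; z up through the knob. Lies plug down on the desk. 90 g.
- cup: Loose straight steel cup, 62 mm outside diameter, 75 mm tall, wall 3 mm, base 4 mm, 80 g, no handle, holding the chocolate balls. Origin: centre of its underside; z towards its mouth.
- coaster: Round cork coaster, 96 mm across, 4 mm thick, fixed to the desk. Origin: centre of its underside.
- pot_green: Small green canister with a thin brass band, fixed to the desk; position varies. Outside diameter 68 mm, rim 58 mm above the desk. Origin: centre of the underside, z up. A black rubber sealing collar (52 mm clear opening) at first stands 8 mm proud of the rim (top at 66 mm).
- seal_pot_green (a joint): How far the green canister's rubber collar has been pushed down, m: 0 = 8 mm proud, 0.008 = flush with the rim (fully home). Slides stiffly (about 9 N), does not spring back.
- lid_green: Loose green lid of the green canister, absent in some runs: disc 68 mm across and 6 mm thick, plug under it 45 mm across and 10 mm deep, dark wooden knob 24 mm across and 26 mm tall on it. Origin: centre of the plug's underside; disc underside 10 mm, disc top 16 mm, knob top 42 mm above it; z up through the knob. Lies plug down on the desk. 60 g.
- pot_blue: Small blue canister with a thin brass band, fixed to the desk; position varies. Outside diameter 68 mm, rim 58 mm above the desk. Origin: centre of the underside, z up. A black rubber sealing collar (52 mm clear opening) at first stands 8 mm proud of the rim (top at 66 mm).
- seal_pot_blue (a joint): How far the blue canister's rubber collar has been pushed down, m: 0 = 8 mm proud, 0.008 = flush with the rim (fully home). Slides stiffly (about 9 N), does not spring back.
- lid_blue: Loose blue lid of the blue canister, absent in some runs: disc 68 mm across and 6 mm thick, plug under it 45 mm across and 10 mm deep, dark wooden knob 24 mm across and 26 mm tall on it. Origin: centre of the plug's underside; disc underside 10 mm, disc top 16 mm, knob top 42 mm above it; z up through the knob. Lies plug down on the desk. 60 g.
- pot_red: Small red canister with a thin brass band, fixed to the desk; position varies. Outside diameter 68 mm, rim 58 mm above the desk. Origin: centre of the underside, z up. A black rubber sealing collar (52 mm clear opening) at first stands 8 mm proud of the rim (top at 66 mm).
- seal_pot_red (a joint): How far the red canister's rubber collar has been pushed down, m: 0 = 8 mm proud, 0.008 = flush with the rim (fully home). Slides stiffly (about 9 N), does not spring back.
- lid_red: Loose red lid of the red canister, absent in some runs: disc 68 mm across and 6 mm thick, plug under it 45 mm across and 10 mm deep, dark wooden knob 24 mm across and 26 mm tall on it. Origin: centre of the plug's underside; disc underside 10 mm, disc top 16 mm, knob top 42 mm above it; z up through the knob. Lies plug down on the desk. 60 g.
- sweet0: Foil-wrapped chocolate ball, 17 mm across, orange or copper, 12 g, starting on the floor of the cup; absent in some runs. Origin: its centre. It rolls, but not far.
- sweet1: Foil-wrapped chocolate ball, 17 mm across, orange or copper, 12 g, starting on the floor of the cup; absent in some runs. Origin: its centre. It rolls, but not far.
- sweet2: Foil-wrapped chocolate ball, 17 mm across, orange or copper, 12 g, starting on the floor of the cup; absent in some runs. Origin: its centre. It rolls, but not far.
- sweet3: Foil-wrapped chocolate ball, 17 mm across, orange or copper, 12 g, starting on the floor of the cup; absent in some runs. Origin: its centre. It rolls, but not far.
- sweet4: Foil-wrapped chocolate ball, 17 mm across, orange or copper, 12 g, starting on the floor of the cup; absent in some runs. Origin: its centre. It rolls, but not far.
- sweet5: Foil-wrapped chocolate ball, 17 mm across, orange or copper, 12 g, starting on the floor of the cup; absent in some runs. Origin: its centre. It rolls, but not far.
- stapler: Black and grey stapler, 120 x 34 x 48 mm, loose, not part of the job. Origin: centre of its underside.
- mouse: Black computer mouse, 105 x 60 x 30 mm, loose, not part of the job. Origin: centre of its underside.
- paperweight: Small marble paperweight, 40 mm across, 28 mm tall, loose, not part of the job. Origin: centre of its underside.
Not all that is in view belongs to the job. Leave any pink or purple look-alike of the lid_red alone.

How it is judged:
On the way, in this order (a step that is already met when the one before it is completed fails the run):
1. the cup is tipped well over (more than 1.0 rad) by the jar, its underside's centre within 180 mm of the jar's axis (angle between cup's own z axis and vertical above 1 rad and horizontal distance between cup and jar below 0.18 m and height (world z) of cup above 0.06 m), for 0.05 s.
2. all the chocolate balls lie in the jar (horizontal distance between each of sweet0, sweet1, sweet2, sweet3, sweet4, sweet5 and jar below 0.042 m and height (world z) of each of sweet0, sweet1, sweet2, sweet3, sweet4, sweet5 below 0.058 m), for 0.3 s.
3. the yellow lid is fully home on the jar (horizontal distance between lid_yellow and jar below 0.008 m and z of lid_yellow in the frame of jar between 0.056 and 0.0625 m and angle between lid_yellow's own z axis and vertical below 0.08 rad), for 0.2 s.
At the end, for the whole second after the job is handed in: All chocolate balls are in the jar; the yellow lid and every small lid that is present sit level on their own canisters (within 8 mm of the axis), pressed down so that the disc is within 2.5 mm of the rim; the cup stands upright and still on the coaster, within 30 mm of its centre (all of step 2 and all of step 3 and horizontal distance between lid_green and pot_green below 0.008 m and z of lid_green in the frame of pot_green between 0.044 and 0.0505 m and angle between each of lid_green, lid_blue, lid_red's own z axis and vertical below 0.08 rad and horizontal distance between lid_blue and pot_blue below 0.008 m and z of lid_blue in the frame of pot_blue between 0.044 and 0.0505 m and horizontal distance between lid_red and pot_red below 0.008 m and z of lid_red in the frame of pot_red between 0.044 and 0.0505 m and horizontal distance between cup and coaster below 0.03 m and height (world z) of cup below 0.009 m and angle between cup's own z axis and vertical below 0.1 rad and linear speed of cup below 0.03 m/s); the robot touches nothing.
It fails at once if the stapler is moved more than 30 mm (distance of stapler from where it was at the start of the episode above 0.03 m).
It fails at once if the mouse is moved more than 30 mm (distance of mouse from where it was at the start of the episode above 0.03 m).
It fails at once if the paperweight is moved more than 30 mm (distance of paperweight from where it was at the start of the episode above 0.03 m).
Of lid_green, lid_blue, lid_red only 2 to 3 are there at a start; the rules pass over those that are not, and their reading is None.
Of sweet0, sweet1, sweet2, sweet3, sweet4, sweet5 only 4 to 6 are there at a start; the rules pass over those that are not, and their reading is None.
At some moment in a run one of lid_yellow, lid_green, lid_blue, lid_red may be knocked a few centimetres aside while the robot is not near it.
It also fails if it takes over 200 s, if anything falls off the work surface, if the arm or the gripper's body presses on something with over 40 N, if the wrist force passes 120 N, or if a joint passes its speed limit or range.

ROBOT

A 6-joint arm with a two-finger parallel gripper is mounted at the origin on the work surface. World frame = base frame: x ahead of the robot, y to its left, z up, the work surface at z = 0. Lengths are in m, angles in rad, forces in N, time in s.
With the tool pointing down it reaches from about 0.3 to 0.875 m from the base axis. Payload 6.4 kg.
Tool frame: the origin (TCP) lies on the centre line of the jaws, within the pads' length; the fingertips stand 8 mm ahead of it and the grasp point (between the pads) lies 11 mm behind it; z points along the fingers, y is the line along which they close (so a half turn about z gives the same grasp; the last joint's range is limited). The gripper opens to 85 mm and grips with 20 to 120 N. Pads are 22 mm wide; open, the fingers measure 114 mm over their backs; the gripper's body (76 mm by 85 mm) begins 54 mm behind the grasp point. The pads swing forward as they close: fully open they stand 13 mm farther back than shut.
Start: joints at [-1.418, 0.181, 1.607, -0, 1.354, -0.206], TCP at [0.202, -0.538, 0.239] pointing down, gripper open.
Joint ranges: [-2.99, 2.99], [-0.89, 2.07], [0.3, 2.58], [-1.14, 4.28], [0, 2.63], [-3.12, 3.12]. Speed limits (rad/s): [2.57, 2.57, 3.01, 3.14, 3.14, 3.14].

INTERFACE

Orientations are given as a unit quaternion [w, x, y, z].
In Python, from bench import ctrl gives the robot as it stands.
- The arm moves only by the shell command python3 -m handwheel 'ROWS' [OPENING]. ROWS is JSON, a list that holds one entry, the list of rows, each a list of 4 numbers: the shift along the tool's x, y, z each as a share of 20 cm, from -1 to 1, then the turn about the tool's z as a share of 1.5 rad, from -1 to 1. In form: [[[x, y, z, twist], ...]]. A call has 1 to 10 rows; each row is the pose to reach, as a shift and turn from the pose commanded when the call began, along the tool's axes at that moment; what a row does not reach only later rows make up. A row lasts 1/8 s, in which the tool goes at most 62.5 mm and 10.7 degrees, less where a joint would pass 70% of its speed; a pose out of reach is approached as far as the arm can. A call with a number of a shift or a turn outside -1 to 1 is refused whole. A call with a gripper value outside its range is refused whole. OPENING is the finger opening in mm, from 0 to 85.4, set as the call begins (- or left out, the last holds). The fingers move at their own pace and stop on an object; the grip force is fixed at half the most. Time passes only in rows, so rows that repeat a pose let the fingers close. It gives the time, the measured TCP pose, the force, the opening and the grip force at its end, in the units of the state.
- ctrl.get_obs(): the state, without advancing time (a new reading comes with each control period).
- ctrl.camera(name): name is "side" or "top"; returns a dict with "color" (384x512x3 uint8, red, green, blue), "range_z" (384x512 float32, m along the optical axis (not along the pixel's ray), 0 where there is no reading), "K" (3x3 intrinsics, pixels), "distortion" ([k1, k2, p1, p2, k3] as OpenCV has them; the pictures are not rectified), "pose" (4x4, takes a point from camera to world coordinates). Camera axes: x right, y down, z forward; pixel columns grow to the right and rows downward; lengths in m; the calibration is good to about 2 mm. A picture is of the moment at which its call begins.
- ctrl.hand_in(): hands the job in; it is judged then, once.
The state is a dict: "time_s": time; "q": joint angles; "dq": joint speeds; "joint_efforts": joint torques, N m; "eef_pos": TCP position; "eef_rot": TCP orientation; "wrist_force": force on the tool from outside, world axes, zero at the start; "torque": the same for the moment, N m; "opening": opening from 0.0 (shut) to 1.0 (fully open); "grasp_force": force on a finger pad.
Only numpy, scipy, OpenCV 4.12 (cv2) and the standard library are available. Lean on these libraries where they do the work, as an engineer would, in place of code of your own. Each camera call takes 0.05 s, during which the arm holds its last target. There are 200 camera calls.

## Working session

There is one attempt and no reset: what is moved stays moved. The work goes in short steps, Python scripts to look and compute and a shell command to move; the robot and the scene stay as the last step left them, time stands still between calls to the robot, and variables do not carry over. Pictures are saved under pics/ and viewed, at most 14 in all, crops included, and the job is handed in when it is done.

```bash
ls -la; mkdir -p pics; python3 - <<'E'
from bench import ctrl
import cv2,numpy as np
print({k:np.round(v,3).tolist() for k,v in ctrl.get_obs().items()})
for n in('top','side'):
    c=ctrl.camera(n); np.savez(f'/tmp/{n}0.npz',**{k:np.array(v) for k,v in c.items()})
    cv2.imwrite(f'pics/{n}0.png',cv2.resize(c['color'][:,:,::-1],(800,600),interpolation=cv2.INTER_CUBIC))
    print(n,np.round(c['K'],1).tolist(),np.round(c['distortion'],3),np.round(c['pose'],3).tolist())
E
```

```text
total 12
drwxr-xr-x  3 agent agent 4096 Nov 30 08:35 .
drwxr-xr-x 23 root  root  4096 Nov 30 08:35 ..
drwxr-xr-x  2 agent agent 4096 Nov 30 08:35 pics
{'time_s': 0.0, 'q': [-1.418, 0.182, 1.608, 0.0, 1.354, -0.206], 'dq': [0.001, -0.001, -0.001, 0.001, -0.001, -0.001], 'joint_efforts': [-0.001, -44.487, -35.134, -0.0, 0.009, -0.0], 'eef_pos': [0.202, -0.538, 0.238], 'eef_rot': [-0.001, 0.984, 0.178, 0.0], 'wrist_force': [-0.498, 0.428, -0.668], 'torque': [0.004, -0.04, 0.071], 'grasp_force': 0.0, 'opening': 1.0}
top [[453.4, 0.0, 259.1], [0.0, 453.4, 189.4], [0.0, 0.0, 1.0]] [-0.147  0.     0.     0.     0.   ] [[0.023, -0.998, 0.059, 0.485], [-0.999, -0.025, -0.028, 0.01], [0.029, -0.059, -0.998, 1.172], [0.0, 0.0, 0.0, 1.0]]
side [[367.5, 0.0, 257.6], [0.0, 367.5, 195.2], [0.0, 0.0, 1.0]] [-0.035  0.     0.     0.     0.   ] [[-0.769, -0.396, 0.502, 0.015], [-0.639, 0.485, -0.597, 0.659], [-0.007, -0.78, -0.626, 0.765], [0.0, 0.0, 0.0, 1.0]]
```

View pics/top0.png

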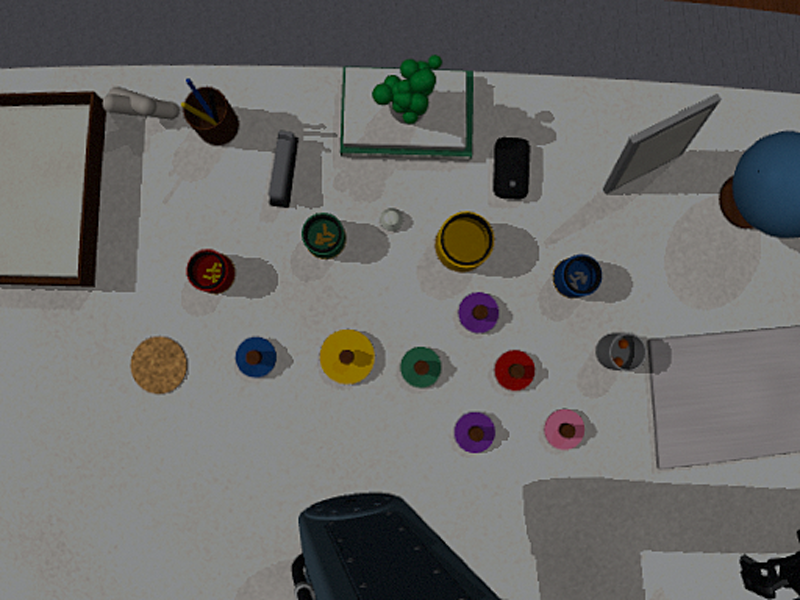

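View pics/side0.png

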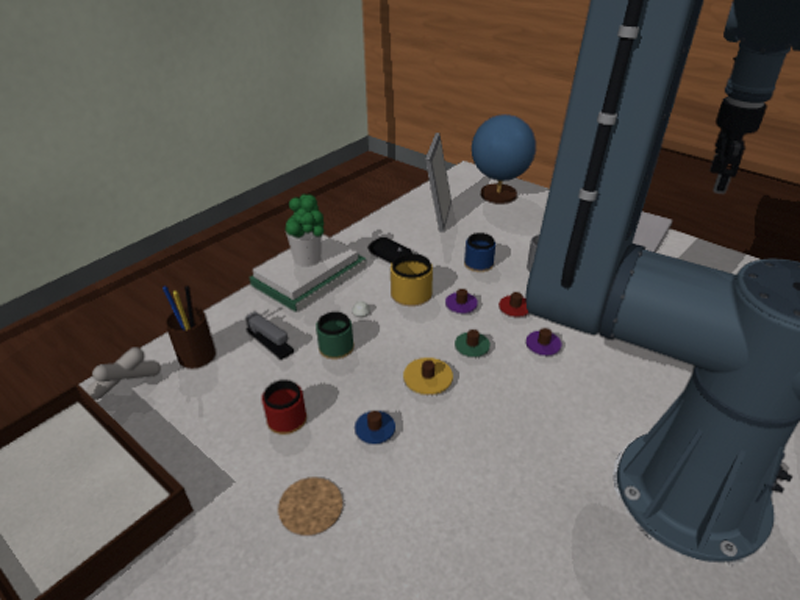

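```bash
cat > h.py <<'E'
import numpy as np,cv2
from bench import ctrl
def cloud(c):
    c={k:np.array(c[k]) for k in c}
    h,w=c['range_z'].shape
    uv=np.mgrid[0:w,0:h].T.reshape(-1,1,2).astype(np.float64)
    n=cv2.undistortPoints(uv,c['K'],c['distortion'])[:,0]
    z=c['range_z'].reshape(-1,1)
    P=np.c_[n*z,z]@c['pose'][:3,:3].T+c['pose'][:3,3]
    P[z[:,0]==0]=np.nan
    return P.reshape(h,w,3),c['color']
def fit(P,cen,R,z0,z1,known=None):
    Q=P.reshape(-1,3); d=np.hypot(*(Q[:,:2]-cen).T)
    Q=Q[(d<R)&(Q[:,2]>z0)&(Q[:,2]<z1)]
    if len(Q)<8: return None
    (x,y),r=cv2.minEnclosingCircle(Q[:,:2].astype(np.float32))
    return np.round([x,y,r*1000/1000,np.median(Q[:,2]),np.percentile(Q[:,2],95),*Q[:,:2].mean(0),len(Q)],4)
E
python3 - <<'E'
from h import *
P,c=cloud(np.load('/tmp/top0.npz')); S,_=cloud(np.load('/tmp/side0.npz'))
obj=dict(jar=((464,240),.06,.06,.1),green=((324,235),.048,.05,.08),blue=((578,275),.048,.05,.08),red=((211,271),.048,.05,.08),
 cup=((621,352),.045,.06,.09),lidY=((347,357),.055,.008,.026),lidB=((256,357),.045,.008,.026),lidG=((421,367),.045,.008,.026),lidR=((515,370),.045,.008,.026),
 knY=((347,357),.03,.03,.06),knB=((256,357),.03,.03,.06),knG=((421,367),.03,.03,.06),knR=((515,370),.03,.03,.06),coast=((159,365),.06,.0025,.01),pap=((391,219),.03,.015,.04),purp=((478,313),.03,.03,.06),stap=((283,170),.08,.02,.06),mouse=((512,168),.08,.015,.05))
for k,(p,R,a,b) in obj.items():
    u,v=int(p[0]*.64),int(p[1]*.64); cen=np.nanmedian(P[v-2:v+3,u-2:u+3].reshape(-1,3),0)[:2]
    print(k,fit(P,cen,R,a,b),fit(S,cen,R,a,b))
g=P[300,100:110];print('desk',np.nanmean(P[230:250,120:200,2]),np.nanstd(P[230:250,120:200,2]))
E
```

```text
jar [ 6.433e-01 -1.151e-01  4.520e-02  7.240e-02  8.060e-02  6.415e-01
 -1.132e-01  3.800e+02] [ 6.415e-01 -1.127e-01  4.530e-02  7.000e-02  7.830e-02  6.392e-01
 -1.100e-01  2.870e+02]
green [6.480e-01 1.123e-01 3.410e-02 6.110e-02 6.860e-02 6.468e-01 1.119e-01
 2.780e+02] [6.465e-01 1.126e-01 3.420e-02 5.830e-02 6.610e-02 6.440e-01 1.152e-01
 2.370e+02]
blue [ 5.933e-01 -3.028e-01  3.430e-02  6.070e-02  6.810e-02  5.919e-01
 -3.003e-01  2.830e+02] [ 5.920e-01 -3.014e-01  3.460e-02  5.850e-02  6.610e-02  5.904e-01
 -2.996e-01  1.660e+02]
red [5.862e-01 2.943e-01 3.460e-02 6.120e-02 6.840e-02 5.855e-01 2.928e-01
 2.960e+02] [5.842e-01 2.955e-01 3.400e-02 5.900e-02 6.570e-02 5.805e-01 2.974e-01
 3.040e+02]
cup [ 4.725e-01 -3.746e-01  3.170e-02  7.250e-02  7.780e-02  4.710e-01
 -3.762e-01  1.770e+02] [ 4.875e-01 -3.693e-01  2.790e-02  7.020e-02  7.480e-02  4.906e-01
 -3.650e-01  3.500e+01]
lidY [4.534e-01 7.010e-02 4.500e-02 1.680e-02 2.020e-02 4.535e-01 7.020e-02
 9.020e+02] [4.521e-01 7.030e-02 4.640e-02 1.560e-02 1.810e-02 4.497e-01 7.470e-02
 5.340e+02]
lidB [4.492e-01 2.194e-01 3.
[... 1462 characters left out ...]
-01 3.600e-03
 1.220e+02] [6.792e-01 7.400e-03 1.560e-02 2.080e-02 2.460e-02 6.781e-01 7.400e-03
 5.300e+01]
purp [ 5.304e-01 -1.434e-01  1.200e-02  4.200e-02  4.530e-02  5.303e-01
 -1.428e-01  7.600e+01] [ 5.288e-01 -1.430e-01  1.350e-02  3.980e-02  4.330e-02  5.284e-01
 -1.403e-01  4.300e+01]
stap [7.621e-01 1.839e-01 5.800e-02 4.520e-02 5.280e-02 7.600e-01 1.852e-01
 4.580e+02] [7.603e-01 1.898e-01 5.830e-02 4.280e-02 5.100e-02 7.548e-01 1.904e-01
 2.760e+02]
mouse [ 7.735e-01 -1.746e-01  6.410e-02  2.840e-02  3.300e-02  7.720e-01
 -1.894e-01  8.970e+02] [ 7.702e-01 -1.738e-01  6.280e-02  2.750e-02  3.130e-02  7.738e-01
 -1.832e-01  2.590e+02]
desk 0.00359537989862115 0.007654519477886397
```

```bash
for i in 1 2 3; do python3 -m handwheel '[[[0,0,-1,0],[0,0,-1,0],[0,0,-1,0],[0,0,-1,0],[0,0,-1,0],[0,0,-1,0]]]'; done; python3 - <<'E'
from bench import ctrl
import numpy as np
o=ctrl.get_obs();print(np.round(o['q'],3),np.round(o['eef_pos'],3),np.round(o['eef_rot'],3),o['time_s'])
import cv2
d=np.load('/tmp/top0.npz')['color'][200:300,270:430,::-1]
cv2.imwrite('pics/crop_lids.png',cv2.resize(d,(800,500),interpolation=cv2.INTER_CUBIC))
E
```

```text
time_s: 0.85
eef_pos: [0.2018, -0.5378, 0.4365]
eef_rot: [-0.002, 0.984, 0.178, 0.0]
wrist_force: [0.5, -0.5, -0.1]
opening: 1.006
grasp_force: 0.0
time_s: 1.6
eef_pos: [0.202, -0.5388, 0.6364]
eef_rot: [-0.002, 0.984, 0.178, 0.0]
wrist_force: [0.2, 0.4, -0.1]
opening: 1.001
grasp_force: 0.0
time_s: 2.35
eef_pos: [0.1887, -0.5033, 0.7821]
eef_rot: [0.015, 0.984, 0.178, 0.003]
wrist_force: [0.1, -1.0, -0.7]
opening: 1.001
grasp_force: 0.0
[-1.437  0.331  0.3    0.011  2.481 -0.216] [ 0.189 -0.503  0.782] [0.015 0.984 0.178 0.003] 2.35
```

View pics/crop_lids.png

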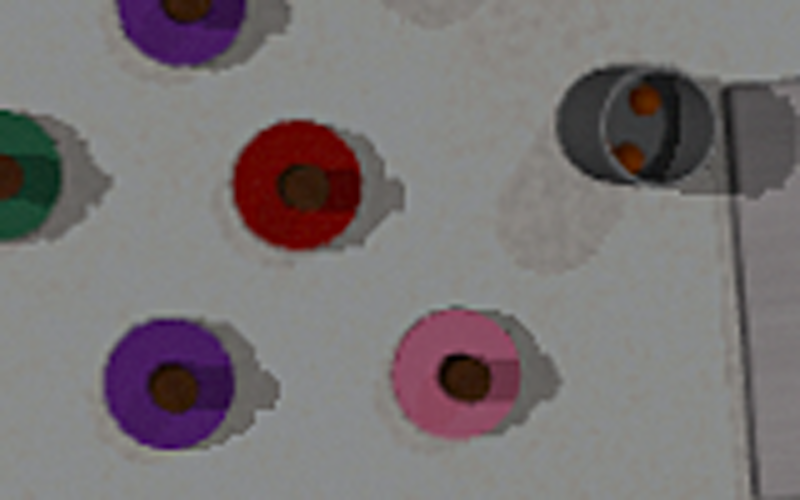

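```bash
python3 -m handwheel '[[[0,0,1,-0.2],[0,0,1,-0.4],[0,0,1,-0.6],[0,0,1,-0.81],[0,0,1,-0.81],[0,0,1,-0.81],[0,0,1,-0.81],[0,0,1,-0.81],[0,0,1,-0.81]]]'; cat >> h.py <<'E'
from scipy.spatial.transform import Rotation as Ro
def go(x,y,z,yaw=90):
    o=ctrl.get_obs(); w=o['eef_rot']; R=Ro.from_quat([w[1],w[2],w[3],w[0]]).as_matrix()
    d=R.T@(np.array([x,y,z])-o['eef_pos']); a=np.degrees(np.arctan2(R[1,0],R[0,0]))
    print('pos',np.round(o['eef_pos'],4),'yaw',round(a,2),'tilt',np.round(R[:2,2],3),'shares',np.round(d/.2,3),'twist',round(-np.radians(yaw-a)/1.5,3))
E
python3 - <<'E'
from h import *
S,_=cloud(ctrl.camera('side')); P,_=cloud(ctrl.camera('top'))
for C in(P,S): print(fit(C,np.array([.4725,-.3746]),.045,.06,.09),fit(C,np.array([.4725,-.3746]),.045,.02,.09))
go(.4725,-.3746,.25)
E
```

```text
time_s: 3.48
eef_pos: [0.1908, -0.5087, 0.5821]
eef_rot: [0.014, 0.707, 0.707, -0.006]
wrist_force: [0.1, 0.1, 0.0]
opening: 1.004
grasp_force: 0.0
[ 4.720e-01 -3.747e-01  3.210e-02  7.240e-02  7.860e-02  4.705e-01
 -3.768e-01  1.770e+02] [ 4.720e-01 -3.747e-01  3.210e-02  5.210e-02  7.700e-02  4.707e-01
 -3.757e-01  4.300e+02]
[ 4.888e-01 -3.659e-01  2.330e-02  6.740e-02  7.460e-02  4.918e-01
 -3.634e-01  3.000e+01] [ 4.873e-01 -3.646e-01  2.510e-02  5.950e-02  7.420e-02  4.895e-01
 -3.583e-01  6.300e+01]
pos [ 0.1908 -0.5087  0.5824] yaw 90.07 tilt [ 0.011 -0.028] shares [0.715 1.392 1.658] twist 0.001
```

```bash
python3 -m handwheel '[[[0.35,0.7,0.8,0],[0.35,0.7,0.8,0],[0.35,0.7,0.8,0],[0.35,0.7,0.8,0],[0.35,0.7,0.8,0]]]' | head -2; python3 -m handwheel '[[[0.36,0.69,0.76,0],[0.36,0.69,0.76,0],[0.36,0.69,0.76,0],[0.36,0.69,0.76,0],[0.36,0.69,0.76,0],[0.36,0.69,0.76,0]]]' |head -2;  python3 - <<'E'
from h import *
S,_=cloud(ctrl.camera('side')); print(fit(S,np.array([.4725,-.3746]),.045,.06,.09))
go(.4715,-.374,.14);go(.4715,-.374,.066)
E
```

```text
time_s: 4.2
eef_pos: [0.3332, -0.441, 0.4196]
time_s: 4.95
eef_pos: [0.4714, -0.3765, 0.2721]
None
pos [ 0.4714 -0.3766  0.2723] yaw 90.08 tilt [ 0.013 -0.032] shares [ 0.034 -0.008  0.66 ] twist 0.001
pos [ 0.4714 -0.3766  0.2723] yaw 90.08 tilt [ 0.013 -0.032] shares [ 0.046 -0.012  1.03 ] twist 0.001
```

```bash
python3 -m handwheel '[[[0.034,-0.008,0.66,0],[0.034,-0.008,0.66,0],[0.034,-0.008,0.66,0],[0.034,-0.008,0.66,0],[0.046,-0.012,1,0],[0.046,-0.012,1,0],[0.046,-0.012,1,0]]]';python3 -m handwheel '[[[0,0,0.02,0],[0,0,0.03,0],[0,0,0.03,0],[0,0,0.03,0],[0,0,0.03,0],[0,0,0.03,0]]]' 40; python3 - <<'E'
from h import *
c=ctrl.camera('side'); cv2.imwrite('pics/s1.png',cv2.resize(c['color'][90:250,250:463,::-1],(800,600),interpolation=cv2.INTER_CUBIC))
go(.4715,-.374,.066)
E
```

```text
time_s: 5.88
eef_pos: [0.4726, -0.3728, 0.0724]
eef_rot: [0.016, 0.706, 0.708, -0.007]
wrist_force: [1.0, -0.1, 0.4]
opening: 0.999
grasp_force: 0.0
time_s: 6.62
eef_pos: [0.4728, -0.3729, 0.0674]
eef_rot: [0.016, 0.706, 0.708, -0.007]
wrist_force: [-2.7, 3.0, 14.6]
opening: 0.685
grasp_force: 60.9
pos [ 0.4728 -0.3729  0.0674] yaw 90.2 tilt [ 0.013 -0.032] shares [-0.005 -0.007  0.007] twist 0.002
```

View pics/s1.png

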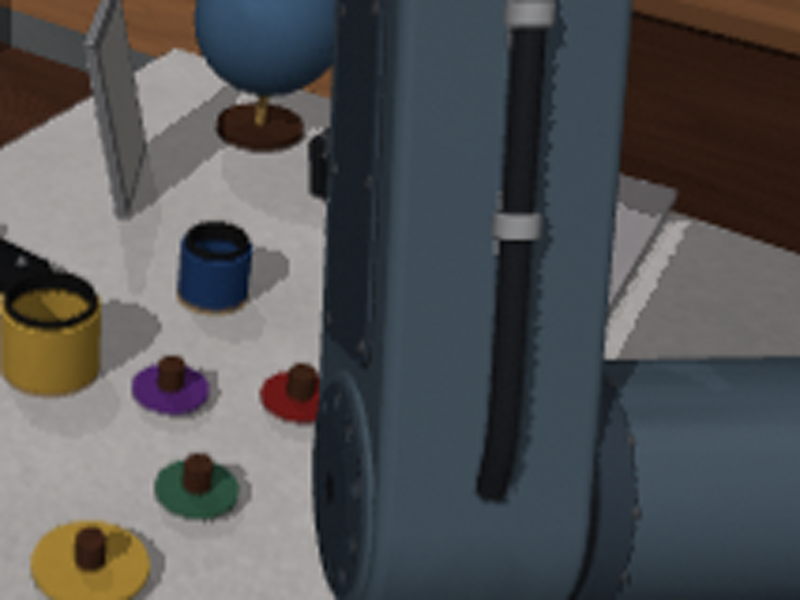

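```bash
python3 -m handwheel '[[[0,0,-0.2,0],[0,0,-0.4,0],[0,0,-0.7,0],[0,0,-0.7,0],[0,0,-0.7,0]]]'; python3 - <<'E'
from h import *
c=ctrl.camera('top'); P,_=cloud(c);print(fit(P,np.array([.4725,-.374]),.045,.17,.5))
cv2.imwrite('pics/t1.png',cv2.resize(c['color'][150:310,300:513,::-1],(800,600),interpolation=cv2.INTER_CUBIC))
go(.642,-.225,.2)
E
```

```text
time_s: 7.3
eef_pos: [0.4699, -0.3673, 0.2039]
eef_rot: [0.014, 0.706, 0.708, -0.006]
wrist_force: [-0.2, 1.1, -1.2]
opening: 0.685
grasp_force: 65.3
[ 4.756e-01 -3.642e-01  4.270e-02  2.211e-01  3.592e-01  4.862e-01
 -3.490e-01  4.930e+02]
pos [ 0.4694 -0.3668  0.2026] yaw 90.16 tilt [ 0.01  -0.027] shares [0.707 0.865 0.002] twist 0.002
```

View pics/t1.png

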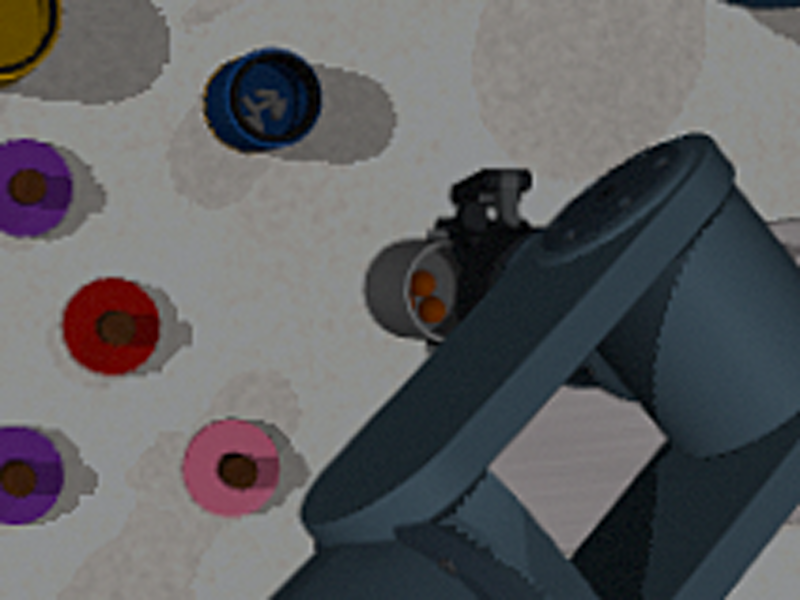

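```bash
python3 -m handwheel '[[[0.2,0.25,0,0],[0.4,0.5,0,0],[0.6,0.75,0,0],[0.707,0.865,0,0],[0.707,0.865,0,0],[0.707,0.865,0,0]]]' | head -4; python3 - <<'E'
from h import *
S,_=cloud(ctrl.camera('side'));P,_=cloud(ctrl.camera('top'))
for C in (S,P):
  print(fit(C,np.array([.642,-.225]),.045,.12,.185),fit(C,np.array([.642,-.225]),.045,.18,.215))
c=ctrl.camera('side'); cv2.imwrite('pics/s2.png',cv2.resize(c['color'][90:250,180:393,::-1],(800,600),interpolation=cv2.INTER_CUBIC))
go(.642,-.2,.135)
E
```

```text
time_s: 8.1
eef_pos: [0.6414, -0.2254, 0.1993]
eef_rot: [0.012, 0.706, 0.708, -0.007]
wrist_force: [0.1, -0.1, -1.5]
[ 6.414e-01 -2.244e-01  3.490e-02  1.607e-01  1.830e-01  6.277e-01
 -2.113e-01  2.880e+02] [ 6.387e-01 -2.243e-01  4.170e-02  1.966e-01  2.105e-01  6.398e-01
 -2.220e-01  2.700e+02]
[ 6.239e-01 -2.258e-01  1.580e-02  1.462e-01  1.772e-01  6.179e-01
 -2.253e-01  2.400e+01] [ 6.074e-01 -2.147e-01  9.000e-03  2.066e-01  2.145e-01  6.095e-01
 -2.140e-01  1.700e+01]
pos [ 0.6415 -0.2266  0.2007] yaw 90.07 tilt [ 0.01  -0.028] shares [ 0.142 -0.001  0.325] twist 0.001
```

View pics/s2.png

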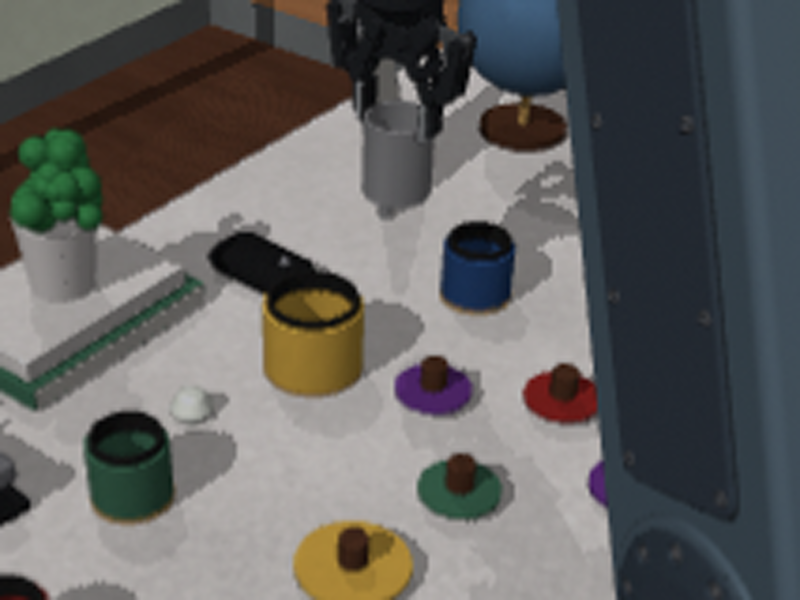

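```bash
python3 -m handwheel '[[[0,0,0.16,0],[0,0,0.325,0],[0.05,0,0.325,0],[0.1,0,0.325,0],[0.14,0,0.325,0],[0.14,0,0.325,0]]]' | sed -n '2p;4p'; python3 -m handwheel '[[[0.025,0,0,0],[0.05,0,0,0],[0.075,0,0,0],[0.1,0,0,0],[0.125,0,0,0],[0.15,0,0,0],[0.15,0,0,0]]]' | sed -n '2p;4p'; python3 - <<'E'
from h import *
print(ctrl.get_obs()['wrist_force'])
c=ctrl.camera('side'); cv2.imwrite('pics/s3.png',cv2.resize(c['color'][90:250,180:393,::-1],(800,600),interpolation=cv2.INTER_CUBIC))
go(.642,-.2,.135)
E
```

```text
eef_pos: [0.6439, -0.1987, 0.1371]
wrist_force: [0.5, -0.3, -1.7]
eef_pos: [0.6447, -0.1718, 0.1371]
wrist_force: [-0.4, -7.6, 3.8]
[-0.40405889 -7.63440229  3.83345635]
pos [ 0.6447 -0.1719  0.1371] yaw 90.14 tilt [ 0.015 -0.034] shares [-0.14  -0.014  0.015] twist 0.002
```

View pics/s3.png

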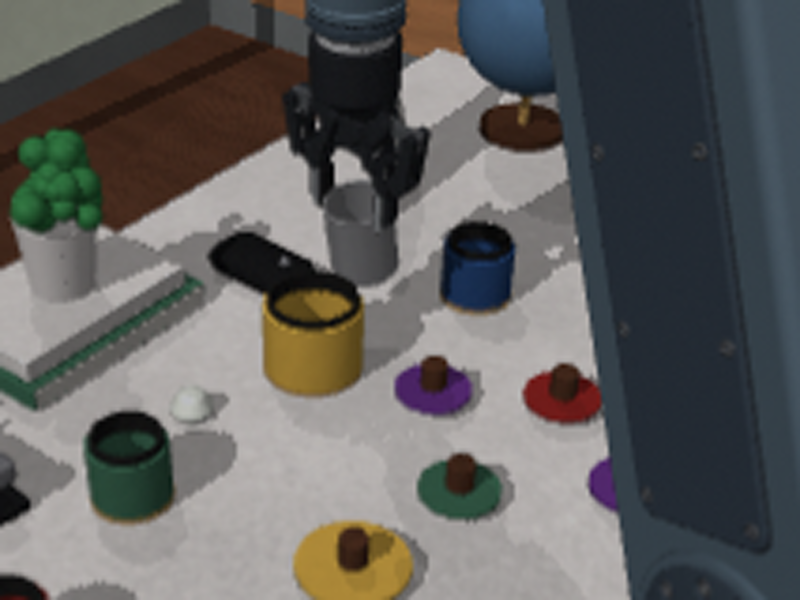

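```bash
python3 -m handwheel '[[[0.03,0,0.005,0],[0.06,0,0.01,0],[0.09,0,0.015,0],[0.12,-0.01,0.02,0],[0.15,-0.01,0.025,0],[0.19,-0.01,0.03,0],[0.215,-0.01,0.045,0],[0.24,-0.01,0.06,0],[0.265,-0.01,0.075,0],[0.265,-0.01,0.075,0]]]' | sed -n '2p;4p'; python3 - <<'E'
from h import *
c=ctrl.camera('side'); cv2.imwrite('pics/s4.png',cv2.resize(c['color'][90:250,180:393,::-1],(800,600),interpolation=cv2.INTER_CUBIC))
go(.6423,-.119,.122)
E
```

```text
eef_pos: [0.6436, -0.118, 0.1209]
wrist_force: [1.2, -2.4, 6.6]
pos [ 0.6436 -0.1182  0.121 ] yaw 90.18 tilt [ 0.017 -0.032] shares [-0.004 -0.006 -0.005] twist 0.002
```

View pics/s4.png

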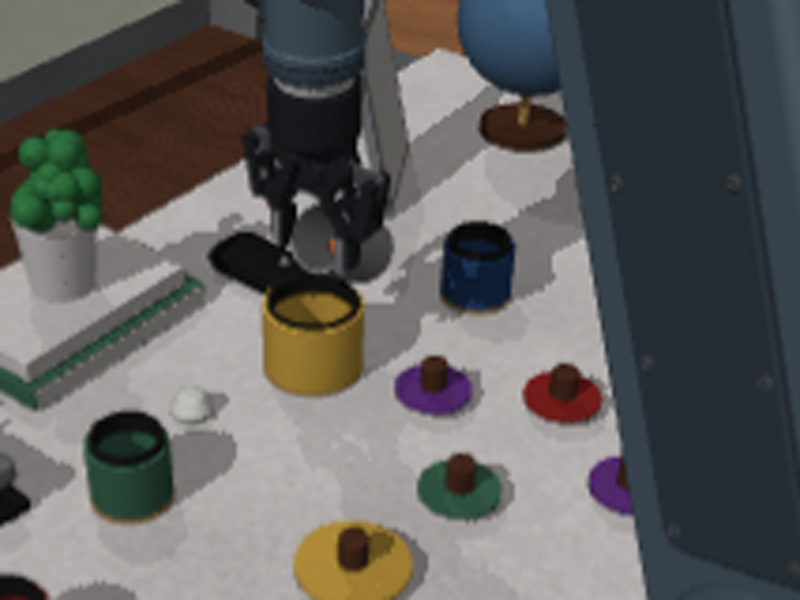

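```bash
python3 -m handwheel '[[[0,-0.005,0.02,0],[0,-0.005,0.04,0],[0,-0.005,0.055,0],[0,-0.005,0.065,0],[0,-0.005,0.075,0],[0,-0.005,0.085,0],[0,-0.005,0.095,0],[0,-0.005,0.1,0],[0,-0.005,0.1,0],[0,-0.005,0.1,0]]]' | sed -n '2p;4p';python3 -m handwheel '[[[0,0,0.02,0],[0,0,0.04,0],[-0.01,0,0.045,0],[-0.02,0,0.05,0],[-0.03,0,0.05,0],[-0.03,0,0.05,0],[-0.03,0,0.05,0],[-0.03,0,0.05,0]]]' | sed -n '2p;4p'; python3 - <<'E'
from h import *
c=ctrl.camera('side'); cv2.imwrite('pics/s5.png',cv2.resize(c['color'][90:250,180:393,::-1],(800,600),interpolation=cv2.INTER_CUBIC))
go(.6423,-.119,.122)
E
```

```text
eef_pos: [0.6438, -0.1181, 0.103]
wrist_force: [-1.4, 1.7, 16.1]
eef_pos: [0.645, -0.124, 0.0941]
wrist_force: [0.6, 4.1, 18.6]
pos [ 0.6449 -0.124   0.0941] yaw 90.19 tilt [ 0.021 -0.031] shares [ 0.021 -0.01  -0.141] twist 0.002
```

View pics/s5.png

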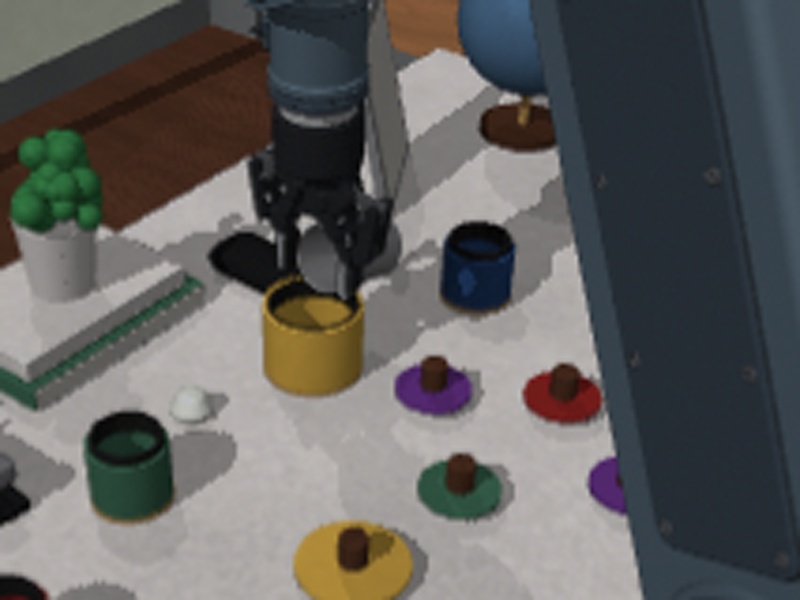

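```bash
python3 -m handwheel '[[[0,0,-0.2,0],[0,0,-0.4,0],[0,0,-0.6,0],[0,0,-0.6,0]]]' | sed -n '2p;4p';python3 -m handwheel '[[[0.3,-0.03,0,0],[0.6,-0.06,0,0],[0.9,-0.09,0,0],[1,-0.15,0,0],[1,-0.15,0,0]]]' | sed -n '2p;4p'; python3 -m handwheel '[[[0.3,-0.03,0,0],[0.6,-0.06,0,0],[0.9,-0.09,0,0],[1,-0.15,0,0],[1,-0.15,0,0]]]' | sed -n '2p;4p';python3 -m handwheel '[[[0.3,0,0,0],[0.6,0,0,0],[0.7,0,0,0],[0.7,0,0,0]]]' | sed -n '2p;4p';python3 - <<'E'
from h import *
c=ctrl.camera('side'); a=cv2.resize(c['color'][120:260,120:306,::-1],(400,300),interpolation=cv2.INTER_CUBIC)
t=ctrl.camera('top'); b=cv2.resize(t['color'][125:185,260:340,::-1],(400,300),interpolation=cv2.INTER_CUBIC)
e=cv2.resize(t['color'][100:280,60:300,::-1],(400,300),interpolation=cv2.INTER_CUBIC)
f=cv2.resize(c['color'][200:340,100:286,::-1],(400,300),interpolation=cv2.INTER_CUBIC)
cv2.imwrite('pics/s6.png',np.vstack([np.hstack([a,b]),np.hstack([e,f])]))
go(.586,.42,.2)
P,_=cloud(t);print('jar lip',fit(P,np.array([.642,-.1135]),.06,.06,.1))
E
```

```text
eef_pos: [0.6415, -0.1207, 0.2129]
wrist_force: [0.9, -0.6, -0.7]
eef_pos: [0.6071, 0.081, 0.2008]
wrist_force: [0.6, -0.4, -1.1]
eef_pos: [0.5774, 0.2792, 0.1954]
wrist_force: [0.6, -0.7, -1.6]
eef_pos: [0.5782, 0.4184, 0.1915]
wrist_force: [0.3, -1.3, -0.9]
pos [0.5785 0.4169 0.1919] yaw 90.06 tilt [ 0.01 -0.03] shares [ 0.014  0.038 -0.041] twist 0.001
jar lip [ 6.433e-01 -1.149e-01  4.530e-02  7.030e-02  7.350e-02  6.423e-01
 -1.137e-01  3.670e+02]
```

View pics/s6.png

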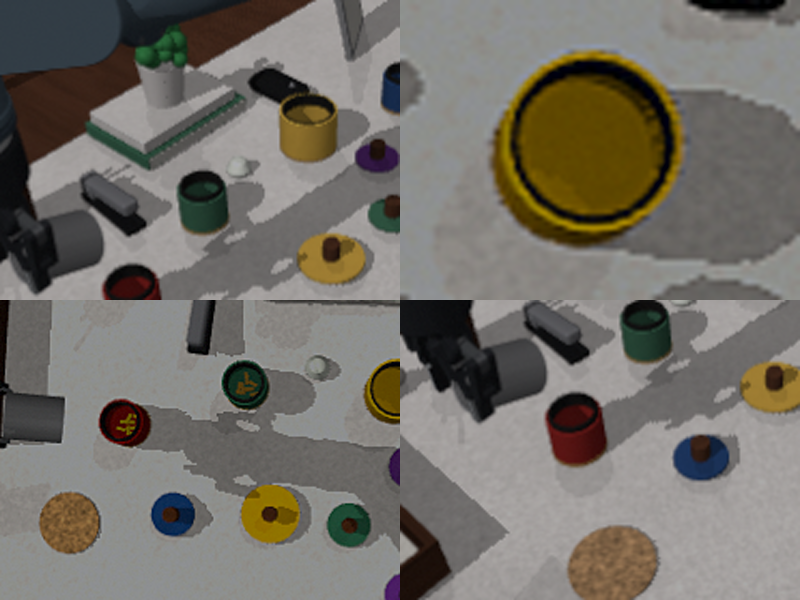

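```bash
python3 - <<'E'
from h import *
c=ctrl.camera('side');S,_=cloud(c);t=ctrl.camera('top');P,_=cloud(t)
a=cv2.resize(c['color'][200:280,90:196,::-1],(800,600),interpolation=cv2.INTER_CUBIC)
cv2.imwrite('pics/s7.png',cv2.convertScaleAbs(a,alpha=1.8))
# cup tilt: upper silhouette from top cam: ridge z vs y
Q=P.reshape(-1,3);Q=Q[(abs(Q[:,0]-.58)<.006)&(Q[:,1]>.34)&(Q[:,1]<.41)&(Q[:,2]>.1)]
print(np.polyfit(Q[:,1],Q[:,2],1),len(Q),np.c_[Q[:,1],Q[:,2]][::8].round(3).tolist())
# orange pixels anywhere
for n,d in(('side',c),('top',t)):
    h=cv2.cvtColor(np.array(d['color']),cv2.COLOR_RGB2HSV); m=((h[...,0]>4)&(h[...,0]<15)&(h[...,1]>190)&(h[...,2]>90)).astype(np.uint8)
    print(n,[ (s[4],np.round(q).tolist()) for s,q in zip(*cv2.connectedComponentsWithStats(m)[2:])][1:12])
E
```

```text
[-2.42522173  1.28250578] 543 [[0.368, 0.55], [0.367, 0.541], [0.367, 0.546], [0.362, 0.531], [0.367, 0.539], [0.362, 0.526], [0.365, 0.546], [0.362, 0.527], [0.361, 0.505], [0.364, 0.537], [0.36, 0.519], [0.36, 0.493], [0.364, 0.535], [0.361, 0.518], [0.36, 0.494], [0.363, 0.537], [0.359, 0.52], [0.36, 0.494], [0.363, 0.532], [0.358, 0.516], [0.361, 0.486], [0.359, 0.524], [0.357, 0.501], [0.358, 0.516], [0.36, 0.487], [0.357, 0.495], [0.359, 0.485], [0.361, 0.467], [0.39, 0.401], [0.388, 0.401], [0.39, 0.405], [0.385, 0.383], [0.388, 0.4], [0.393, 0.357], [0.388, 0.399], [0.392, 0.359], [0.387, 0.336], [0.384, 0.393], [0.386, 0.354], [0.386, 0.319], [0.386, 0.356], [0.386, 0.318], [0.386, 0.345], [0.389, 0.36], [0.387, 0.33], [0.385, 0.335], [0.401, 0.233], [0.384, 0.231], [0.394, 0.233], [0.379, 0.226], [0.364, 0.22], [0.348, 0.215], [0.39, 0.232], [0.374, 0.223], [0.357, 0.221], [0.341, 0.214], [0.385, 0.233], [0.37, 0.226], [0.354, 0.223], [0.398, 0.238], [0.383, 0.232], [0.368, 0.224], [0.352, 0.221], [0.395, 0.236], [0.38, 0.229], [0.365, 0.221], [0.349, 0.217], [0.352, 0.221]]
side []
top []
```

View pics/s7.png

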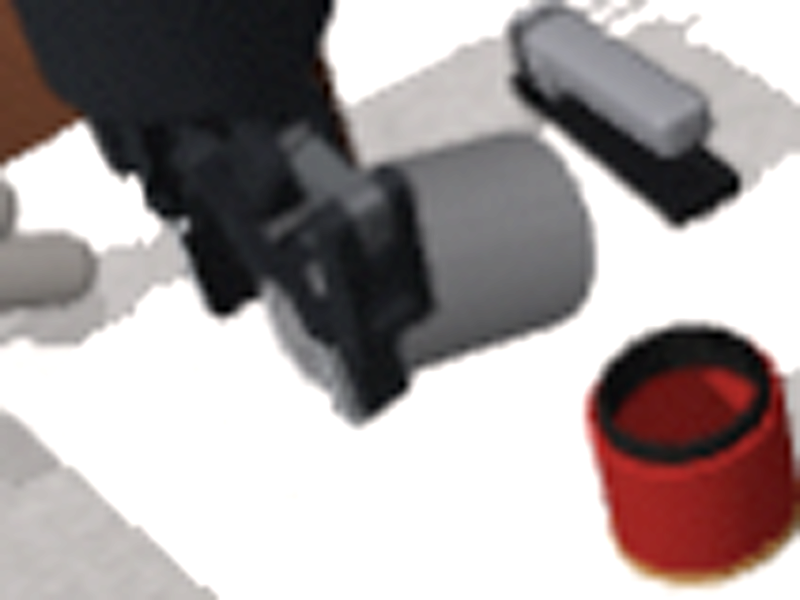

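```bash
python3 -m handwheel '[[[0,0.034,0.15,0],[0,0.034,0.3,0],[-0.01,0.034,0.45,0],[-0.02,0.034,0.51,0],[-0.02,0.034,0.51,0],[-0.02,0.034,0.51,0]]]' | sed -n '2p;4p';python3 -m handwheel '[[[-0.04,0,0,0],[-0.08,0,0,0],[-0.12,0,0,0],[-0.16,0,0,0],[-0.19,0,0,0],[-0.22,0,0,0],[-0.24,0,0,0],[-0.24,0,0,0]]]' | sed -n '2p;4p'; python3 - <<'E'
from h import *
c=ctrl.camera('side'); a=cv2.resize(c['color'][180:300,90:250,::-1],(800,600),interpolation=cv2.INTER_CUBIC)
cv2.imwrite('pics/s8.png',cv2.convertScaleAbs(a,alpha=1.5)); go(.585,.40,.09)
E
```

```text
eef_pos: [0.5867, 0.4126, 0.0923]
wrist_force: [-0.7, 0.6, -0.8]
eef_pos: [0.5911, 0.377, 0.1048]
wrist_force: [-5.2, 33.6, 32.2]
pos [0.5911 0.3771 0.1047] yaw 90.26 tilt [ 0.031 -0.005] shares [ 0.115 -0.032  0.072] twist 0.003
```

View pics/s8.png

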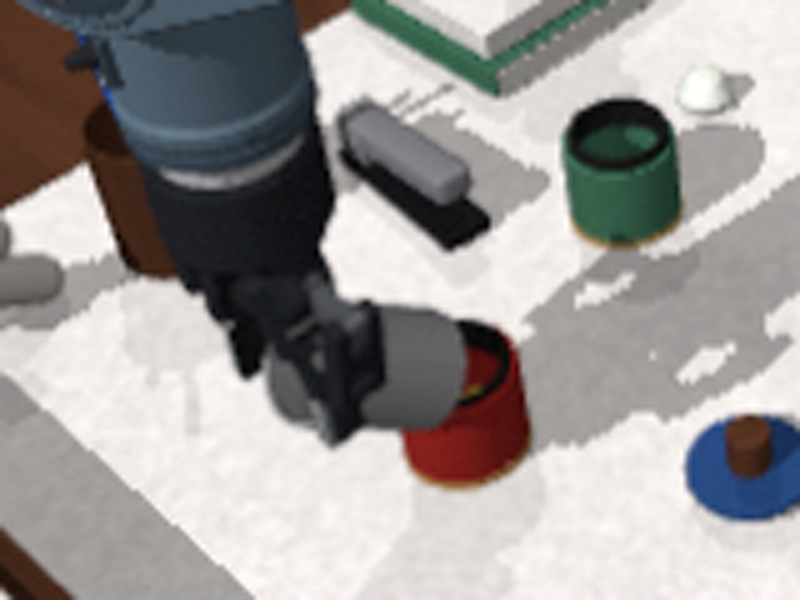

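```bash
python3 -m handwheel '[[[0.1,0,-0.02,0],[0.2,0,-0.04,0],[0.33,0,-0.05,0],[0.33,0,-0.05,0],[0.33,0,-0.05,0]]]' | sed -n '2p;4p'; cat >> h.py <<'E'
def tilt(t=None):
    o=ctrl.get_obs()['eef_pos']; P,_=cloud(ctrl.camera('top')); Q=P.reshape(-1,3)
    Q=Q[(abs(Q[:,0]-o[0])<.006)&(Q[:,1]>o[1]-.075)&(Q[:,1]<o[1]-.015)&(Q[:,2]>o[2]-.03)&(Q[:,2]<o[2]+.055)]
    if len(Q)<10: print('few',len(Q)); return
    p=np.polyfit(Q[:,1]-o[1],Q[:,2]-.0025-o[2],1); f=np.arctan(p[0])
    print('phi(base up +) deg',round(-np.degrees(f),1),'axis above TCP mm',round(1000*(p[1]*np.cos(f)-.031),1),'base end y',(Q[:,1]-o[1]).min().round(3),len(Q))
E
python3 - <<'E'
from h import *
tilt(); go(.585,.42,.075)
E
```

```text
eef_pos: [0.5848, 0.4297, 0.0983]
wrist_force: [-0.1, -0.3, -1.2]
phi(base up +) deg -33.9 axis above TCP mm 14.4 base end y -0.075 137
pos [0.585  0.4295 0.0986] yaw 90.13 tilt [ 0.009 -0.03 ] shares [-0.044 -0.001  0.12 ] twist 0.002
```

```bash
python3 -m handwheel '[[[-0.1,0,0.02,0],[-0.2,0,0.02,0],[-0.24,0,0.02,0],[-0.27,0,0.02,0],[-0.3,0,0.02,0],[-0.31,0,0.02,0],[-0.32,0,0.02,0],[-0.32,0,0.02,0]]]' | sed -n '2p;4p'; python3 - <<'E'
from h import *
tilt(); go(.585,.36,.095)
E
```

```text
eef_pos: [0.5865, 0.375, 0.1053]
wrist_force: [-10.7, 24.0, 23.4]
phi(base up +) deg -47.5 axis above TCP mm 14.7 base end y -0.075 132
pos [0.5865 0.375  0.1053] yaw 90.18 tilt [ 0.018 -0.013] shares [-0.074 -0.009  0.052] twist 0.002
```

```bash
python3 -m handwheel '[[[0,0,-0.03,0],[0,0,-0.06,0],[-0.02,0,-0.08,0],[-0.04,0,-0.1,0],[-0.06,0,-0.12,0],[-0.07,0,-0.12,0],[-0.07,0,-0.12,0]]]' | sed -n '2p;4p'; python3 - <<'E'
from h import *
tilt(); go(.585,.36,.095)
c=ctrl.camera('side'); a=cv2.resize(c['color'][180:300,90:250,::-1],(800,600),interpolation=cv2.INTER_CUBIC)
cv2.imwrite('pics/s9.png',cv2.convertScaleAbs(a,alpha=1.5)); go(.585,.40,.09)
E
```

```text
eef_pos: [0.585, 0.352, 0.1213]
wrist_force: [0.5, -0.0, -1.1]
phi(base up +) deg -48.3 axis above TCP mm 15.1 base end y -0.075 138
pos [0.585  0.3524 0.1213] yaw 90.13 tilt [ 0.009 -0.03 ] shares [ 0.042 -0.001  0.13 ] twist 0.001
pos [0.585  0.3526 0.1214] yaw 90.14 tilt [ 0.009 -0.029] shares [ 0.241 -0.001  0.15 ] twist 0.002
```

View pics/s9.png

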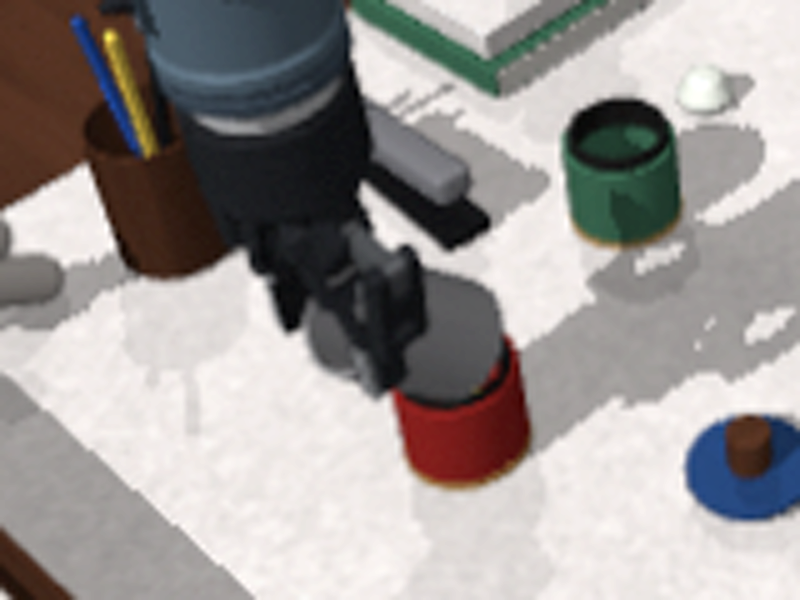

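```bash
python3 -m handwheel '[[[0.16,0,0,0],[0.32,0,0,0],[0.33,0,0.15,0],[0.33,0,0.28,0],[0.33,0,0.28,0],[0.33,0,0.28,0]]]' | sed -n '2p;4p';python3 -m handwheel '[[[-0.05,0,0,0],[-0.08,0,0,0],[-0.11,0,0,0],[-0.14,0,0,0],[-0.17,0,0,0],[-0.2,0,0,0],[-0.2,0,0,0]]]' | sed -n '2p;4p'; python3 - <<'E'
from h import *
tilt(); go(.585,.36,.065)
E
```

```text
eef_pos: [0.5863, 0.4178, 0.0651]
wrist_force: [0.7, -0.5, -1.2]
eef_pos: [0.5874, 0.3989, 0.0786]
wrist_force: [-13.8, 61.1, 25.5]
phi(base up +) deg -56.8 axis above TCP mm 12.6 base end y -0.074 116
pos [0.5874 0.3989 0.0785] yaw 90.28 tilt [0.027 0.008] shares [-0.195 -0.014  0.066] twist 0.003
```

```bash
python3 -m handwheel '[[[0.06,0,0,0],[0.06,0,-0.05,0],[0.06,0,-0.1,0],[0.04,0,-0.15,0],[0.02,0,-0.18,0],[0,0,-0.2,0],[0,0,-0.2,0]]]' | sed -n '2p;4p'; python3 - <<'E'
from h import *
tilt(); go(.585,.36,.105)
E
```

```text
eef_pos: [0.5853, 0.3798, 0.107]
wrist_force: [-1.1, 6.2, -2.5]
phi(base up +) deg -78.8 axis above TCP mm 8.8 base end y -0.047 50
pos [0.5854 0.38   0.107 ] yaw 90.13 tilt [ 0.012 -0.025] shares [-0.1   -0.002  0.012] twist 0.002
```

```bash
python3 -m handwheel '[[[0.1,0,0,0],[0.1,0,0.1,0],[0.1,0,0.17,0],[0.05,0,0.17,0],[0.02,0,0.17,0],[0,0,0.13,0],[-0.02,0,0.09,0],[-0.04,0,0.05,0],[-0.06,0,0.02,0],[-0.06,0,0.02,0]]]' | sed -n '2p;4p'; python3 - <<'E'
from h import *
tilt(); go(.585,.40,.105)
S,_=cloud(ctrl.camera('side'));Q=S.reshape(-1,3);o=ctrl.get_obs()['eef_pos']
Q=Q[(np.hypot(Q[:,0]-o[0],Q[:,1]-o[1])<.07)&(Q[:,2]<o[2]-.015)&(Q[:,2]>.066)];
for z in np.arange(.066,.11,.006):
  q=Q[(Q[:,2]>=z)&(Q[:,2]<z+.006)]
  if len(q):print(z.round(3),len(q),(q[:,1].min()-o[1]).round(3),(q[:,1].max()-o[1]).round(3))
E
```

```text
eef_pos: [0.5856, 0.3678, 0.1034]
wrist_force: [-2.7, 7.1, -1.0]
phi(base up +) deg -80.8 axis above TCP mm 5.5 base end y -0.04 31
pos [0.5856 0.368  0.1034] yaw 90.15 tilt [ 0.012 -0.025] shares [ 0.16  -0.002 -0.012] twist 0.002
0.066 51 -0.034 0.021
0.072 49 -0.029 0.02
0.078 53 -0.035 0.02
0.084 44 -0.028 0.02
```

```bash
python3 -m handwheel '[[[0.1,0,0,0],[0.2,0,0,0],[0.27,0,0,0],[0.27,0,0.06,0],[0.27,0,0.1,0],[0.27,0,0.13,0],[0.27,0,0.15,0],[0.27,0,0.15,0]]]' | sed -n '2p;4p'; python3 -m handwheel '[[[0,0,0.01,0],[0,0,0.02,0],[0,0,0.03,0],[0,0,0.03,0]]]' | sed -n '2p;4p'
```

```text
eef_pos: [0.5857, 0.4194, 0.0698]
wrist_force: [-0.1, 0.0, -0.9]
eef_pos: [0.5859, 0.4198, 0.0651]
wrist_force: [-1.7, -1.6, 4.5]
```

```bash
python3 -m handwheel '[[[0,0,0.015,0],[0,0,0.03,0],[0,0,0.03,0]]]' | sed -n '2p;4p'; python3 -m handwheel '[[[0,0,0.015,0],[0,0,0.03,0],[0,0,0.03,0]]]' | sed -n '2p;4p'
```

```text
eef_pos: [0.5861, 0.4205, 0.0649]
wrist_force: [-15.3, -7.5, 33.6]
eef_pos: [0.5863, 0.421, 0.0647]
wrist_force: [-29.1, -13.8, 62.3]
```

```bash
python3 -m handwheel '[[[0,0,-0.05,0],[0,0,-0.05,0],[0,0,-0.05,0],[0,0,-0.05,0]]]' 80 | sed -n '2p;4p'; python3 -m handwheel '[[[0,0,-0.2,0],[0,0,-0.4,0],[0,0,-0.4,0],[0,0,-0.4,0]]]' | sed -n '2p;4p'; python3 - <<'E'
from h import *
go(.585,.42,.074); o=ctrl.get_obs()['eef_pos']
for n in('side','top'):
  C,_=cloud(ctrl.camera(n))
  print(n,fit(C,o[:2],.06,.03,.095),fit(C,o[:2],.06,.06,.095))
E
```

```text
eef_pos: [0.5852, 0.4191, 0.0606]
wrist_force: [0.4, 0.4, 0.0]
eef_pos: [0.5845, 0.4215, 0.1409]
wrist_force: [-0.6, -0.2, -0.2]
pos [0.5845 0.4215 0.1409] yaw 90.16 tilt [ 0.009 -0.029] shares [ 0.002 -0.001  0.335] twist 0.002
side [5.813e-01 4.086e-01 3.190e-02 5.550e-02 7.620e-02 5.785e-01 4.103e-01
 6.610e+02] [5.811e-01 4.086e-01 3.180e-02 7.020e-02 7.710e-02 5.758e-01 4.120e-01
 2.620e+02]
top [5.827e-01 4.098e-01 3.200e-02 5.860e-02 7.730e-02 5.822e-01 4.089e-01
 3.760e+02] [5.824e-01 4.099e-01 3.200e-02 7.320e-02 7.880e-02 5.821e-01 4.087e-01
 1.820e+02]
```

```bash
python3 -m handwheel '[[[-0.06,-0.012,0.1,0],[-0.06,-0.012,0.2,0],[-0.058,-0.013,0.375,0],[-0.058,-0.013,0.375,0],[-0.058,-0.013,0.375,0]]]' | sed -n '2p;4p'; python3 -m handwheel '[[[0,0,0,0],[0,0,0,0],[0,0,0,0],[0,0,0,0],[0,0,0,0]]]' 40| sed -n '2p;4,6p';  python3 -m handwheel '[[[0,0,-0.2,0],[0,0,-0.4,0],[0,0,-0.65,0],[0,0,-0.65,0]]]' | sed -n '2p;4p'; python3 - <<'E'
from h import *
go(.644,-.21,.2)
E
```

```text
eef_pos: [0.5833, 0.4084, 0.0676]
wrist_force: [0.6, -0.0, 1.6]
eef_pos: [0.5846, 0.4089, 0.0698]
wrist_force: [0.5, 0.7, 6.7]
opening: 0.688
grasp_force: 65.1
eef_pos: [0.5843, 0.4133, 0.2039]
wrist_force: [-0.1, 0.1, -1.3]
pos [0.5843 0.4133 0.2039] yaw 90.17 tilt [ 0.02  -0.024] shares [-3.116  0.288  0.1  ] twist 0.002
```

```bash
python3 -m handwheel '[[[-0.2,0.02,0,0],[-0.5,0.04,0,0],[-0.75,0.08,0,0],[-1,0.1,0,0],[-1,0.1,0,0]]]' | sed -n '2p';python3 -m handwheel '[[[-0.25,0.02,0,0],[-0.5,0.04,0,0],[-0.75,0.08,0,0],[-1,0.1,0,0],[-1,0.1,0,0]]]' | sed -n '2p';python3 -m handwheel '[[[-0.25,0.02,0,0],[-0.5,0.04,0,0],[-0.75,0.08,0,0],[-1,0.1,0,0],[-1,0.1,0,0],[-1,0.1,0,0]]]' | sed -n '2p;4p'; python3 - <<'E'
from h import *
go(.644,-.205,.127)
E
```

```text
eef_pos: [0.6022, 0.2083, 0.2023]
eef_pos: [0.6229, 0.0096, 0.2085]
eef_pos: [0.6434, -0.1859, 0.2142]
wrist_force: [-0.1, 1.4, -1.8]
pos [ 0.6434 -0.1859  0.2142] yaw 90.21 tilt [ 0.009 -0.027] shares [-0.084 -0.001  0.439] twist 0.002
```

```bash
python3 -m handwheel '[[[-0.06,0,0,0],[-0.1,0,0.1,0],[-0.1,0,0.3,0],[-0.1,0,0.44,0],[-0.1,0,0.44,0],[-0.1,0,0.44,0]]]' | sed -n '2p;4p'; python3 -m handwheel '[[[0.05,0,0,0],[0.08,0,0,0],[0.11,0,0,0],[0.14,0,0,0],[0.17,0,0,0],[0.2,0,0,0],[0.23,0,0,0],[0.23,0,0,0]]]' | sed -n '2p;4p'; python3 - <<'E'
from h import *
go(.6435,-.118,.112)
E
```

```text
eef_pos: [0.6449, -0.2104, 0.1285]
wrist_force: [0.3, -0.1, -1.3]
eef_pos: [0.6468, -0.1674, 0.1305]
wrist_force: [0.6, -9.3, 6.7]
pos [ 0.6468 -0.1674  0.1305] yaw 90.16 tilt [ 0.018 -0.036] shares [ 0.25  -0.017  0.083] twist 0.002
```

```bash
python3 -m handwheel '[[[0.03,-0.005,0.005,0],[0.06,-0.01,0.01,0],[0.09,-0.01,0.015,0],[0.12,-0.012,0.02,0],[0.15,-0.012,0.03,0],[0.18,-0.012,0.04,0],[0.21,-0.012,0.06,0],[0.235,-0.012,0.075,0],[0.25,-0.012,0.09,0],[0.25,-0.012,0.09,0]]]' | sed -n '2p;4p';  python3 - <<'E'
from h import *
tilt()
go(.6435,-.118,.095)
E
```

```text
eef_pos: [0.6451, -0.1151, 0.1112]
wrist_force: [1.0, -0.2, 9.9]
few 0
pos [ 0.6451 -0.1152  0.1112] yaw 90.21 tilt [ 0.018 -0.031] shares [-0.012 -0.01   0.081] twist 0.002
```

```bash
python3 -m handwheel '[[[0,-0.005,0.02,0],[0,-0.01,0.04,0],[0,-0.01,0.06,0],[-0.01,-0.01,0.08,0],[-0.02,-0.01,0.095,0],[-0.03,-0.01,0.11,0],[-0.035,-0.01,0.12,0],[-0.035,-0.01,0.12,0],[-0.035,-0.01,0.12,0]]]' | sed -n '2p;4p';  python3 - <<'E'
from h import *
def orange(n):
    d=ctrl.camera(n); P,_=cloud(d); h=cv2.cvtColor(np.array(d['color']),cv2.COLOR_RGB2HSV); m=((h[...,0]>4)&(h[...,0]<16)&(h[...,1]>150)&(h[...,2]>50)).astype(np.uint8)
    q=P[m>0]; q=q[(abs(q[:,0]-.643)<.07)&(abs(q[:,1]+.114)<.1)]; print(n,len(q),q[::15].round(3).tolist())
    return P
for n in('side','top'): P=orange(n)
S,_=cloud(ctrl.camera('side'));o=ctrl.get_obs()['eef_pos'];Q=S.reshape(-1,3);Q=Q[(abs(Q[:,0]-o[0])<.035)&(Q[:,1]>o[1]-.1)&(Q[:,1]<o[1]-.02)&(Q[:,2]>.075)&(Q[:,2]<.19)]
for y in np.arange(-.1,-.02,.01):
  q=Q[abs(Q[:,1]-o[1]-y)<.005]
  if len(q):print(round(y,3),len(q),q[:,2].min().round(3),q[:,2].max().round(3))
go(.6435,-.118,.095)
E
```

```text
eef_pos: [0.6463, -0.1218, 0.0917]
wrist_force: [-0.8, 9.2, 28.2]
side 0 []
top 0 []
-0.08 12 0.088 0.121
-0.07 17 0.078 0.114
-0.06 15 0.076 0.115
-0.05 16 0.076 0.1
-0.04 24 0.075 0.103
-0.03 34 0.075 0.134
pos [ 0.6464 -0.1218  0.0918] yaw 90.23 tilt [ 0.025 -0.031] shares [ 0.019 -0.014 -0.017] twist 0.003
```

```bash
cat >> h.py <<'E'
from scipy.optimize import least_squares
def cyl():
    d=ctrl.camera('side');P,c=cloud(d);o=ctrl.get_obs()['eef_pos']
    h=cv2.cvtColor(np.array(c),cv2.COLOR_RGB2HSV)
    m=(h[...,1]<60)&(h[...,2]>45); Q=P[m]-o
    Q=Q[(abs(Q[:,0])<.04)&(Q[:,1]>-.085)&(Q[:,1]<.02)&(Q[:,2]>-.045)&(Q[:,2]<.06)&(Q[:,2]+o[2]>.073)]
    best=None
    for f0 in np.radians([-70,-40,-10,20,45]):
        def r(p):
            f,hh,x=p; n=np.array([-np.sin(f),np.cos(f)]) # upward normal of axis; forward (cos,-sin)->base up +
            n=np.array([np.sin(f),np.cos(f)])
            t=(Q[:,1]*n[0]+Q[:,2]*n[1])-hh
            return np.hypot(Q[:,0]-x,t)-.031
        s=least_squares(r,[f0,.01,0],loss='soft_l1',f_scale=.002)
        if best is None or s.cost<best.cost: best=s
    f,hh,x=best.x; a=Q[:,1]*np.cos(f)-Q[:,2]*np.sin(f)
    print('cyl phi',round(np.degrees(f),1),'axis off mm',round(hh*1000,1),'x off',round(x*1000,1),'along',np.percentile(a,[1,99]).round(3),'n',len(Q),'rms',round(float(np.sqrt(np.mean(best.fun**2)))*1000,2), 'med|r|',round(float(np.median(abs(r(best.x))))*1000,2))
E
python3 - <<'E'
from h import *
cyl()
E
```

```text
cyl phi -11.0 axis off mm 17.8 x off -3.4 along [-0.076  0.023] n 264 rms 3.65 med|r| 1.48
```

```bash
python3 -m handwheel '[[[0,0,-0.04,0],[0,0,-0.08,0],[0.04,-0.012,-0.08,0],[0.085,-0.012,-0.08,0],[0.085,-0.012,-0.08,0]]]' | sed -n '2p;4p';  python3 - <<'E'
from h import *
cyl()
E
python3 -m handwheel '[[[0,0,0,0],[0,0,0,0]]]' 57 | sed -n '4,6p'; python3 -m handwheel '[[[0,0,0,0],[0,0,0,0]]]' 58 | sed -n '4,6p'
```

```text
eef_pos: [0.6374, -0.1038, 0.0988]
wrist_force: [-2.4, 1.6, 5.2]
cyl phi -14.0 axis off mm 17.3 x off -3.5 along [-0.073  0.022] n 265 rms 2.58 med|r| 1.49
wrist_force: [-0.7, 2.4, 4.1]
opening: 0.684
grasp_force: 66.9
wrist_force: [0.1, 2.2, 5.3]
opening: 0.683
grasp_force: 66.9
```

```bash
python3 -m handwheel '[[[0,0.01,0,0],[0,0.02,0,0]]]' 58.4 | sed -n '2p;4,6p'; python3 -m handwheel '[[[0,0,0,0]]]' 58.8 | sed -n '4,6p'
```

```text
eef_pos: [0.6413, -0.1055, 0.0984]
wrist_force: [-2.1, -1.7, 2.7]
opening: 0.688
grasp_force: 56.7
wrist_force: [-0.7, -1.6, 1.1]
opening: 0.69
grasp_force: 45.0
```

```bash
python3 -m handwheel '[[[0,0,0,0]]]' 59.3 | sed -n '4,6p';python3 -m handwheel '[[[0,0,0.01,0],[0,0,0.02,0]]]' 59.7 | sed -n '2p;4,6p'; python3 - <<'E'
from h import *
cyl()
E
```

```text
wrist_force: [-0.4, -1.1, 0.6]
opening: 0.698
grasp_force: 30.7
eef_pos: [0.6423, -0.1045, 0.0954]
wrist_force: [-1.2, 3.7, 5.4]
opening: 0.702
grasp_force: 20.4
cyl phi -12.8 axis off mm 18.3 x off -3.6 along [-0.076  0.023] n 264 rms 3.04 med|r| 1.65
```

```bash
python3 -m handwheel '[[[0,0,0.015,0],[0,0,0.03,0]]]' 60 | sed -n '2p;4,6p';python3 -m handwheel '[[[0,0,0.015,0],[0,0,0.03,0],[0,0,0.03,0]]]' | sed -n '2p;4,6p'; python3 - <<'E'
from h import *
cyl()
E
```

```text
eef_pos: [0.6422, -0.1048, 0.0889]
wrist_force: [0.2, 4.2, 5.8]
opening: 0.702
grasp_force: 12.5
eef_pos: [0.642, -0.1048, 0.0826]
wrist_force: [-0.1, 3.1, 4.9]
opening: 0.702
grasp_force: 13.7
cyl phi 0.4 axis off mm 19.4 x off -3.6 along [-0.078  0.014] n 210 rms 3.77 med|r| 1.71
```

```bash
python3 -m handwheel '[[[0,0,0.01,0],[0,0,0.02,0],[0,0,0.02,0]]]' | sed -n '2p;4,6p';python3 -m handwheel '[[[0,0,0.01,0],[0,0,0.02,0],[0,0,0.02,0]]]' | sed -n '2p;4,6p'; python3 - <<'E'
from h import *
cyl()
E
```

```text
eef_pos: [0.6421, -0.1047, 0.0788]
wrist_force: [0.6, 4.7, 6.3]
opening: 0.704
grasp_force: 14.6
eef_pos: [0.6421, -0.1045, 0.0748]
wrist_force: [-0.2, 7.2, 6.0]
opening: 0.708
grasp_force: 15.7
cyl phi 8.7 axis off mm 17.9 x off -3.9 along [-0.08   0.011] n 151 rms 4.46 med|r| 1.95
```

```bash
python3 -m handwheel '[[[0,0,0.01,0],[0,0,0.02,0],[0,0,0.02,0]]]' | sed -n '2p;4,6p';python3 -m handwheel '[[[0,0,0.01,0],[0,0,0.015,0],[0,0,0.015,0]]]' | sed -n '2p;4,6p'; python3 - <<'E'
from h import *
cyl()
E
```

```text
eef_pos: [0.6424, -0.1046, 0.0732]
wrist_force: [-5.5, 9.0, 21.3]
opening: 0.704
grasp_force: 22.2
eef_pos: [0.6424, -0.1046, 0.0729]
wrist_force: [-12.1, 11.0, 37.7]
opening: 0.702
grasp_force: 29.4
cyl phi 10.0 axis off mm 18.0 x off -4.2 along [-0.08   0.012] n 147 rms 4.68 med|r| 2.16
```

```bash
python3 -m handwheel '[[[0,0,-0.04,0],[-0.03,0,-0.04,0],[-0.06,0,-0.04,0],[-0.09,0,-0.04,0],[-0.1,0,-0.04,0],[-0.1,0,-0.04,0],[-0.1,0,-0.04,0]]]' | sed -n '2p;4,6p'; python3 - <<'E'
from h import *
cyl()
E
```

```text
eef_pos: [0.643, -0.1235, 0.0777]
wrist_force: [-2.0, 12.6, 14.7]
opening: 0.702
grasp_force: 16.0
cyl phi 10.0 axis off mm 18.6 x off -4.3 along [-0.079  0.011] n 173 rms 4.18 med|r| 2.04
```

```bash
python3 -m handwheel '[[[0,0,0,0],[0.06,0,0.01,0],[0.12,0,0.01,0],[0.17,0,0.01,0],[0.2,0,0.01,0],[0.2,0,0.01,0]]]' 59.4 | sed -n '2p;4,6p'; python3 -m handwheel '[[[0.02,0,0,0],[0.04,0,0,0],[0.05,0,0,0],[0.05,0,0,0]]]' | sed -n '2p;4,6p'; python3 - <<'E'
from h import *
cyl()
E
```

```text
eef_pos: [0.6417, -0.0854, 0.073]
wrist_force: [0.9, -0.3, 4.0]
opening: 0.7
grasp_force: 28.0
eef_pos: [0.642, -0.0764, 0.0729]
wrist_force: [0.1, -5.7, 1.0]
opening: 0.699
grasp_force: 25.5
cyl phi 11.3 axis off mm 17.7 x off -4.2 along [-0.081  0.013] n 163 rms 4.36 med|r| 2.16
```

```bash
python3 -m handwheel '[[[0.02,0,-0.005,0],[0.04,0,-0.005,0],[0.05,0,-0.005,0],[0.05,0,-0.005,0]]]' | sed -n '2p;4,6p'; python3 -m handwheel '[[[0.02,0,0,0],[0.04,0,0,0],[0.05,0,0,0],[0.05,0,0,0]]]' | sed -n '2p;4,6p'; python3 - <<'E'
from h import *
cyl()
E
```

```text
eef_pos: [0.6426, -0.0667, 0.074]
wrist_force: [2.0, -5.1, 0.8]
opening: 0.699
grasp_force: 22.5
eef_pos: [0.6418, -0.0554, 0.0735]
wrist_force: [0.4, -1.8, 3.6]
opening: 0.699
grasp_force: 19.5
cyl phi 22.8 axis off mm 14.6 x off -4.2 along [-0.082  0.011] n 113 rms 5.66 med|r| 3.37
```

```bash
python3 -m handwheel '[[[-0.05,0,-0.01,0],[-0.1,0,-0.01,0],[-0.15,0,-0.01,0],[-0.2,0,-0.01,0],[-0.24,0,-0.01,0],[-0.24,0,-0.01,0],[-0.24,0,-0.01,0],[-0.24,0,-0.01,0],[-0.24,0,-0.01,0]]]' | sed -n '2p;4,6p'; python3 - <<'E'
from h import *
cyl()
d=ctrl.camera('side'); P,_=cloud(d); h=cv2.cvtColor(np.array(d['color']),cv2.COLOR_RGB2HSV); m=((h[...,0]>3)&(h[...,0]<18)&(h[...,1]>150)&(h[...,2]>50)); q=P[m];q=q[(abs(q[:,0]-.643)<.06)&(abs(q[:,1]+.114)<.08)];print(len(q),q[::5].round(3).tolist())
E
```

```text
eef_pos: [0.642, -0.1033, 0.0768]
wrist_force: [0.2, -0.3, -0.6]
opening: 0.701
grasp_force: 19.9
cyl phi 18.8 axis off mm 15.6 x off -4.4 along [-0.084  0.011] n 127 rms 4.86 med|r| 1.93
0 []
```

```bash
python3 -m handwheel '[[[0,0,0,0],[0,0,-0.1,0],[0,0,-0.3,0],[0,0,-0.55,0],[0,0,-0.6,0],[0,0,-0.6,0]]]' 58.6 | sed -n '2p;4,6p'; python3 -m handwheel '[[[0.25,-0.02,0,0],[0.5,-0.05,0,0],[0.75,-0.1,0,0],[1,-0.15,0,0],[1,-0.15,0,0]]]' | sed -n '2p;4p'; python3 -m handwheel '[[[0.25,-0.02,0,0],[0.5,-0.05,0,0],[0.75,-0.1,0,0],[1,-0.15,0,0],[1,-0.15,0,0]]]' | sed -n '2p;4p'; python3 - <<'E'
from h import *
cyl();
d=ctrl.camera('top'); P,_=cloud(d); h=cv2.cvtColor(np.array(d['color']),cv2.COLOR_RGB2HSV)
b=np.hypot(P[...,0]-.642,P[...,1]+.114)<.036
print('jar pixels',b.sum(),'z pct',np.percentile(P[b][:,2],[5,50,75,95]).round(3))
print(np.histogram(h[b][:,0],bins=range(0,40,3)))
m=(b&(P[...,2]>.012)&(P[...,2]<.045)).astype(np.uint8); n,_,st,ce=cv2.connectedComponentsWithStats(m);print([(s[4],c.round().tolist()) for s,c in zip(st,ce)][1:])
cv2.imwrite('pics/jar.png',cv2.resize(d['color'][125:185,260:340,::-1],(800,600),interpolation=cv2.INTER_CUBIC)); go(.5,.3,.2)
E
```

```text
eef_pos: [0.6411, -0.1004, 0.1984]
wrist_force: [-0.5, 0.5, -1.1]
opening: 0.695
grasp_force: 36.3
eef_pos: [0.6076, 0.1032, 0.1882]
wrist_force: [-0.2, 0.0, -0.0]
eef_pos: [0.5778, 0.3016, 0.1826]
wrist_force: [-0.0, -0.7, -1.4]
cyl phi 29.2 axis off mm 15.3 x off -1.2 along [-0.087  0.011] n 223 rms 5.5 med|r| 1.65
jar pixels 508 z pct [0.002 0.006 0.008 0.022]
(array([  1,   1,   5,  13,  32,   9,   9, 434,   2,   0,   0,   0,   0]), array([ 0,  3,  6,  9, 12, 15, 18, 21, 24, 27, 30, 33, 36, 39]))
[(np.int32(32), [300.0, 146.0]), (np.int32(17), [285.0, 154.0]), (np.int32(1), [290.0, 153.0]), (np.int32(21), [292.0, 165.0])]
pos [0.5791 0.2986 0.1831] yaw 90.2 tilt [ 0.009 -0.03 ] shares [ 0.006 -0.395 -0.088] twist 0.002
```

```bash
python3 - <<'E'
from h import *
a=np.load('/tmp/top0.npz');c0=a['color']
for n in('top','side'):
    d=ctrl.camera(n); P,_=cloud(d); h=cv2.cvtColor(np.array(d['color']),cv2.COLOR_RGB2HSV)
    m=((h[...,0]>=5)&(h[...,0]<18)&(h[...,1]>140)&(h[...,2]>70)).astype(np.uint8); k,l,st,ce=cv2.connectedComponentsWithStats(m)
    print(n,[(int(s[4]),c.round().tolist(),np.nanmedian(P[l==i],0).round(3).tolist()) for i,(s,c) in enumerate(zip(st,ce)) if i and s[4]>5])
h=cv2.cvtColor(c0,cv2.COLOR_RGB2HSV);print('ball hue at start',h[220:233,390:405].reshape(-1,3)[h[220:233,390:405].reshape(-1,3)[:,1]>150][:8].tolist())
d=ctrl.camera('top');J=cv2.resize(d['color'][125:185,260:340,::-1],(400,300),interpolation=cv2.INTER_CUBIC)
T=cv2.resize(d['color'][80:300,60:353,::-1],(400,300),interpolation=cv2.INTER_AREA);s=ctrl.camera('side')['color'][:,:,::-1]
cv2.imwrite('pics/last.png',cv2.convertScaleAbs(np.vstack([np.hstack([J,T]),np.hstack([cv2.resize(s[180:300,100:260],(400,300)),cv2.resize(s[140:260,200:360],(400,300))])]),alpha=1.4))
E
```

```text
top [(23, [301.0, 147.0], [0.666, -0.127, 0.02]), (13, [285.0, 155.0], [0.644, -0.086, 0.02]), (8, [289.0, 164.0], [0.622, -0.098, 0.023]), (6, [294.0, 166.0], [0.616, -0.111, 0.02]), (89, [115.0, 230.0], [0.44, 0.347, 0.005])]
side [(422, [239.0, 18.0], [2.35, -1.881, -0.023]), (996, [269.0, 10.0], [2.042, -1.883, 0.096]), (3930, [374.0, 84.0], [1.025, -1.881, -0.263]), (235, [293.0, 96.0], [1.733, -1.881, -0.572]), (23, [183.0, 275.0], [0.559, 0.313, 0.005])]
ball hue at start [[7, 255, 50], [11, 255, 68], [13, 255, 81], [14, 255, 91], [13, 255, 92], [13, 255, 79], [11, 203, 54], [10, 255, 68]]
```

View pics/last.png

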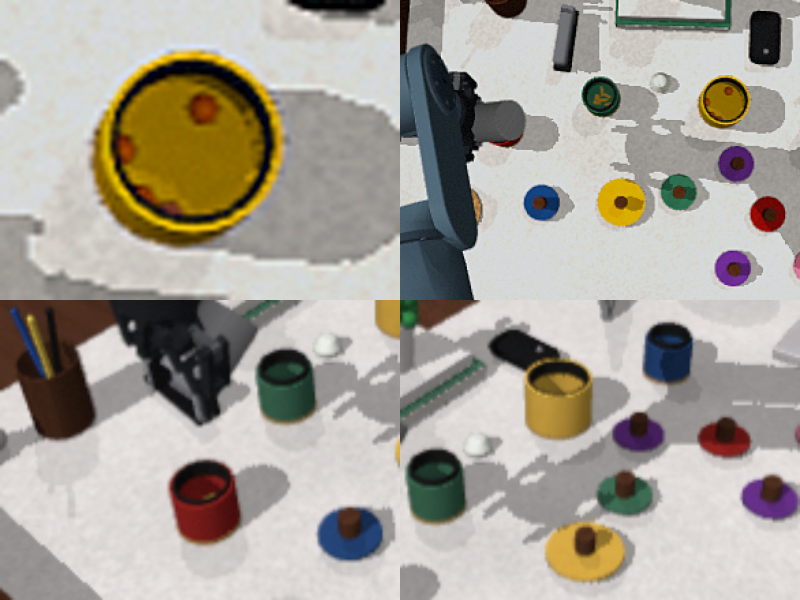

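```bash
python3 -m handwheel '[[[0.1,-0.18,0,0],[0.2,-0.36,0.05,0],[0.3,-0.55,0.1,0],[0.43,-0.74,0.2,0],[0.43,-0.74,0.3,0],[0.43,-0.74,0.4,0],[0.43,-0.74,0.4,0]]]' | sed -n '2p;4,6p'; python3 - <<'E'
from h import *
cyl(); go(.4313,.3854,.072)
E
```

```text
eef_pos: [0.4315, 0.3812, 0.0992]
wrist_force: [0.5, 0.0, -0.9]
opening: 0.691
grasp_force: 36.4
cyl phi 29.7 axis off mm 15.5 x off -1.1 along [-0.091  0.008] n 257 rms 6.29 med|r| 1.84
pos [0.4323 0.3817 0.1004] yaw 90.09 tilt [ 0.01  -0.029] shares [ 0.023 -0.006  0.141] twist 0.001
```

```bash
python3 -m handwheel '[[[0.02,-0.006,0.06,0],[0.02,-0.006,0.13,0],[0.02,-0.006,0.13,0]]]' 59.6 | sed -n '2p;5,6p'; python3 -m handwheel '[[[0,0,0,0],[0,0,0,0]]]' 60 | sed -n '5,6p';python3 -m handwheel '[[[0,0,0,0],[0,0,0,0]]]' 60.3 | sed -n '5,6p'; python3 - <<'E'
from h import *
cyl()
E
```

```text
eef_pos: [0.4301, 0.3852, 0.0729]
opening: 0.7
grasp_force: 22.1
opening: 0.702
grasp_force: 11.0
opening: 0.707
grasp_force: 1.6
cyl phi -58.1 axis off mm 18.5 x off -3.9 along [-0.013  0.047] n 135 rms 6.04 med|r| 4.4
```

```bash
python3 - <<'E'
from h import *
o=ctrl.get_obs();print(o['wrist_force'],o['grasp_force'],o['eef_pos'])
S,c=cloud(ctrl.camera('side'));h=cv2.cvtColor(np.array(c),cv2.COLOR_RGB2HSV)
Q=S[(h[...,1]<70)&(h[...,2]>40)];Q=Q[(np.hypot(Q[:,0]-.4313,Q[:,1]-.3854)<.09)]
for z in np.arange(.006,.11,.008):
  q=Q[(Q[:,2]>=z)&(Q[:,2]<z+.008)]
  if len(q)>3:
    (x,y),r=cv2.minEnclosingCircle(q[:,:2].astype(np.float32));print(z.round(3),len(q),'y',q[:,1].min().round(3),q[:,1].max().round(3),'x',q[:,0].min().round(3),q[:,0].max().round(3),'circ',round(x,3),round(y,3),round(r,3))
E
```

```text
[-0.23488271  1.09719474  2.62569589] 2.459482407775795 [0.43128493 0.38598652 0.07475856]
0.006 26 y 0.344 0.411 x 0.4 0.478 circ 0.439 0.381 0.039
0.014 66 y 0.364 0.411 x 0.399 0.457 circ 0.43 0.383 0.031
0.022 65 y 0.364 0.412 x 0.399 0.459 circ 0.43 0.382 0.031
0.03 69 y 0.365 0.412 x 0.399 0.459 circ 0.43 0.381 0.031
0.038 82 y 0.353 0.41 x 0.398 0.46 circ 0.429 0.379 0.031
0.046 77 y 0.353 0.408 x 0.399 0.459 circ 0.428 0.378 0.031
0.054 54 y 0.363 0.407 x 0.399 0.46 circ 0.43 0.376 0.031
0.062 50 y 0.362 0.406 x 0.407 0.46 circ 0.433 0.381 0.029
0.07 48 y 0.376 0.405 x 0.394 0.463 circ 0.429 0.391 0.035
0.078 63 y 0.377 0.404 x 0.388 0.466 circ 0.427 0.396 0.039
0.086 34 y 0.383 0.402 x 0.393 0.467 circ 0.43 0.398 0.037
0.094 14 y 0.395 0.399 x 0.391 0.468 circ 0.429 0.397 0.038
0.102 11 y 0.395 0.399 x 0.392 0.466 circ 0.429 0.396 0.037
```

```bash
python3 -m handwheel '[[[0,0,0.01,0],[0,0,0.02,0],[0,0,0.03,0],[0,0,0.03,0]]]' | sed -n '2p;4,6p'; python3 -m handwheel '[[[0,0,0.03,0],[0,0,0.03,0],[0,0,0.03,0],[0,0,0.03,0]]]' 80 | sed -n '2p;4,6p'; python3 -m handwheel '[[[0,0,-0.2,0],[0,0,-0.4,0],[0,0,-0.6,0],[0,0,-0.6,0]]]' | sed -n '2p;4p'; python3 -m handwheel '[[[0,-0.3,0,0],[-0.3,-0.4,0,0],[-0.6,-0.4,0,0],[-0.8,-0.2,0,0],[-0.8,0,0,0],[-0.8,0.05,0,0]]]' 50 | sed -n '2p;4p'; python3 - <<'E'
from h import *
for n in('side','top'):
  C,_=cloud(ctrl.camera(n)); Q=C.reshape(-1,3)
  print(n,[fit(C,np.array([.4313,.3854]),.06,a,b)[[0,1,2,6+1]].tolist() for a,b in((.012,.03),(.03,.06),(.06,.1))], 'top z',np.percentile(Q[(np.hypot(Q[:,0]-.431,Q[:,1]-.385)<.045)][:,2],98))
for n in('side','top'):
  C,_=cloud(ctrl.camera(n))
  for k,p in dict(Y=(.453,.0705),B=(.4485,.2195),G=(.439,-.05),R=(.437,-.2035)).items(): print(n,k,fit(C,np.array(p),.035,.03,.06))
go(.4485,.2195,.15)
E
```

```text
eef_pos: [0.4314, 0.3859, 0.0686]
wrist_force: [-1.0, 2.6, 4.7]
opening: 0.707
grasp_force: 3.7
eef_pos: [0.4312, 0.3854, 0.0624]
wrist_force: [1.3, 0.9, 1.0]
opening: 0.936
grasp_force: 0.0
eef_pos: [0.4322, 0.3904, 0.1868]
wrist_force: [0.3, 0.2, 0.2]
eef_pos: [0.442, 0.2281, 0.1866]
wrist_force: [-0.6, 0.3, 0.5]
side [[0.4292, 0.3829, 0.0315, 194.0], [0.4302, 0.3832, 0.0317, 382.0], [0.4302, 0.3829, 0.0317, 386.0]] top z 0.08050498738919826Traceback (most recent call last):
  File "<stdin>", line 4, in <module>
TypeError: 'NoneType' object is not subscriptable
```

```bash
cat >> h.py <<'E'
K=dict(Y=(.453,.0705),B=(.4485,.2195),G=(.439,-.05),R=(.437,-.2035))
def lids(ks='YBGR'):
  for n in('side','top'):
    C,_=cloud(ctrl.camera(n))
    for k in ks: print(n,k,fit(C,np.array(K[k]),.035,.03,.06),'disc',(fit(C,np.array(K[k]),.055,.008,.026)))
E
python3 - <<'E'
from h import *
lids(); go(.4525,.071,.12)
E
```

```text
side Y [4.531e-01 7.100e-02 1.220e-02 4.080e-02 4.340e-02 4.515e-01 7.260e-02
 5.600e+01] disc [4.535e-01 7.050e-02 4.610e-02 1.570e-02 1.840e-02 4.497e-01 7.490e-02
 5.340e+02]
side B [4.485e-01 2.198e-01 1.250e-02 4.070e-02 4.310e-02 4.466e-01 2.218e-01
 7.600e+01] disc [4.475e-01 2.202e-01 3.480e-02 1.550e-02 1.930e-02 4.438e-01 2.241e-01
 3.690e+02]
side G [ 4.672e-01 -3.710e-02  8.100e-03  4.020e-02  4.480e-02  4.659e-01
 -3.550e-02  1.600e+01] disc [ 4.715e-01 -3.560e-02  3.550e-02  1.570e-02  2.170e-02  4.618e-01
 -3.280e-02  1.710e+02]
side R [ 4.363e-01 -2.041e-01  1.380e-02  3.990e-02  4.300e-02  4.347e-01
 -2.021e-01  4.300e+01] disc [ 4.357e-01 -2.052e-01  3.540e-02  1.570e-02  2.080e-02  4.332e-01
 -1.977e-01  1.980e+02]
top Y [4.536e-01 7.030e-02 1.190e-02 4.240e-02 4.620e-02 4.537e-01 7.030e-02
 7.400e+01] disc [4.539e-01 7.090e-02 4.520e-02 1.670e-02 2.040e-02 4.535e-01 7.030e-02
 9.030e+02]
top B [4.481e-01 2.203e-01 1.130e-02 4.190e-02 4.520e-02 4.486e-01 2.187e-01
 6.500e+01] disc [4.430e-01 2.224e-01 3.920e-02 1.680e-02 2.080e-02 4.496e-01 2.190e-01
 4.540e+02]
top G [ 4.692e-01 -3.760e-02  7.900e-03  4.250e-02  4.600e-02  4.680e-01
 -3.820e-02  2.000e+01] disc [ 4.724e-01 -3.680e-02  3.330e-02  1.640e-02  2.010e-02  4.665e-01
 -3.890e-02  3.320e+02]
top R [ 4.371e-01 -2.028e-01  1.240e-02  4.190e-02  4.580e-02  4.368e-01
 -2.022e-01  7.600e+01] disc [ 4.367e-01 -2.027e-01  3.420e-02  1.640e-02  1.970e-02  4.375e-01
 -2.019e-01  4.630e+02]
pos [0.4391 0.2293 0.1862] yaw 90.21 tilt [ 0.008 -0.029] shares [-0.781  0.061  0.355] twist 0.002
```

```bash
python3 -m handwheel '[[[-0.26,0.02,0,0],[-0.52,0.04,0,0],[-0.781,0.064,0.1,0],[-0.781,0.064,0.25,0],[-0.78,0.064,0.355,0],[-0.78,0.064,0.355,0]]]' 50 | sed -n '2p;4p'; python3 - <<'E'
from h import *
go(.4533,.0706,.028)
E
```

```text
eef_pos: [0.452, 0.0719, 0.1191]
wrist_force: [-0.3, -0.7, -0.2]
pos [0.452  0.0719 0.1191] yaw 90.23 tilt [ 0.006 -0.028] shares [0.006 0.004 0.456] twist 0.003
```

```bash
python3 -m handwheel '[[[0.006,0.004,0.2,0],[0.006,0.004,0.4,0],[0.006,0.004,0.456,0],[0.006,0.004,0.456,0]]]' 50 | sed -n '2p;4p'; python3 -m handwheel '[[[0,0,0,0],[0,0,0,0],[0,0,0,0],[0,0,0,0],[0,0,0,0],[0,0,0,0]]]' 10 | sed -n '2p;4,6p'; python3 -m handwheel '[[[0,0,-0.2,0],[0,0,-0.4,0],[0,0,-0.55,0],[0,0,-0.55,0]]]' | sed -n '2p;4,6p'; python3 - <<'E'
from h import *
o=ctrl.get_obs()['eef_pos']
C,_=cloud(ctrl.camera('side')); print(fit(C,o[:2],.06,o[2]-.035,o[2]-.012))
go(.6423,-.114,.16)
E
```

```text
eef_pos: [0.4562, 0.0701, 0.0301]
wrist_force: [-0.6, 0.3, 0.4]
eef_pos: [0.4576, 0.0698, 0.0315]
wrist_force: [-2.1, 1.7, 7.5]
opening: 0.259
grasp_force: 58.4
eef_pos: [0.4574, 0.0728, 0.143]
wrist_force: [0.1, 0.5, -1.2]
opening: 0.258
grasp_force: 59.5
[4.552e-01 7.360e-02 4.570e-02 1.272e-01 1.292e-01 4.478e-01 8.440e-02
 4.570e+02]
pos [0.4561 0.0728 0.1411] yaw 90.16 tilt [ 0.015 -0.029] shares [-0.939  0.929 -0.054] twist 0.002
```

```bash
python3 -m handwheel '[[[-0.25,0.25,-0.05,0],[-0.5,0.5,-0.05,0],[-0.75,0.75,-0.05,0],[-0.94,0.93,-0.05,0],[-0.94,0.93,-0.05,0],[-0.94,0.93,-0.05,0]]]' | sed -n '2p;4p'; python3 - <<'E'
from h import *
go(.6423,-.114,.11);go(.6423,-.114,.09)
o=ctrl.get_obs()['eef_pos']
for n in('side','top'):
  C,_=cloud(ctrl.camera(n)); print(n,fit(C,o[:2],.06,o[2]-.035,o[2]-.012),fit(C,np.array([.642,-.114]),.055,.06,.085))
E
```

```text
eef_pos: [0.6406, -0.1144, 0.1549]
wrist_force: [-0.3, 0.1, -2.2]
pos [ 0.6406 -0.1144  0.1549] yaw 90.09 tilt [ 0.008 -0.027] shares [0.008 0.007 0.224] twist 0.001
pos [ 0.6406 -0.1144  0.1549] yaw 90.09 tilt [ 0.008 -0.027] shares [0.011 0.006 0.324] twist 0.001
side [ 6.367e-01 -1.130e-01  4.590e-02  1.388e-01  1.410e-01  6.306e-01
 -1.033e-01  2.840e+02] [ 6.415e-01 -1.136e-01  4.630e-02  6.780e-02  7.120e-02  6.400e-01
 -1.119e-01  2.130e+02]
top [ 6.351e-01 -1.102e-01  4.420e-02  1.399e-01  1.422e-01  6.248e-01
 -9.390e-02  3.180e+02] [ 6.240e-01 -9.330e-02  3.340e-02  6.960e-02  7.300e-02  6.161e-01
 -8.720e-02  5.800e+01]
```

```bash
python3 -m handwheel '[[[0,0.02,0.05,0],[0.005,0.02,0.15,0],[0.005,0.02,0.224,0],[0.005,0.02,0.224,0]]]' | sed -n '2p;4p'; python3 - <<'E'
from h import *
o=ctrl.get_obs()['eef_pos']
C,_=cloud(ctrl.camera('side')); print(o,fit(C,o[:2],.06,o[2]-.027,o[2]-.012))
go(.6435,-.114,.088)
E
```

```text
eef_pos: [0.6442, -0.1137, 0.1094]
wrist_force: [0.4, 1.4, -1.8]
[ 0.64424682 -0.11368703  0.10941221] [ 6.420e-01 -1.141e-01  4.790e-02  9.310e-02  9.560e-02  6.343e-01
 -1.027e-01  2.790e+02]
pos [ 0.6451 -0.1141  0.1108] yaw 90.17 tilt [ 0.008 -0.028] shares [ 0.004 -0.009  0.114] twist 0.002
```

```bash
python3 -m handwheel '[[[0.002,0,0.03,0],[0.002,0,0.06,0],[0.002,0,0.08,0],[0.002,0,0.1,0],[0.002,0,0.115,0],[0.002,0,0.115,0]]]' | sed -n '2p;4p';python3 -m handwheel '[[[0,0,0.01,0],[0,0,0.02,0],[0,0,0.02,0]]]' | sed -n '2p;4p'
```

```text
eef_pos: [0.6463, -0.1147, 0.0915]
wrist_force: [-6.7, 2.6, 14.4]
eef_pos: [0.6464, -0.1147, 0.0914]
wrist_force: [-20.0, 6.5, 37.3]
```

```bash
python3 -m handwheel '[[[0,0,-0.035,0],[0,0,-0.035,0],[0,0,-0.035,0],[0,0,-0.035,0],[0,0,-0.035,0]]]' 50 | sed -n '2p;4,6p';python3 -m handwheel '[[[0,0,-0.2,0],[0,0,-0.4,0],[0,0,-0.4,0],[-0.3,-0.4,-0.4,0],[-0.5,-0.6,-0.3,0],[-0.5,-0.6,-0.3,0],[-0.5,-0.6,-0.3,0]]]' | sed -n '2p;4p'; python3 - <<'E'
from h import *
for n in('side','top'):
  C,_=cloud(ctrl.camera(n)); Q=C.reshape(-1,3)
  print(n,'disc',fit(C,np.array([.642,-.114]),.06,.068,.085),'knob',fit(C,np.array([.642,-.114]),.03,.092,.12))
  q=Q[(np.hypot(Q[:,0]-.642,Q[:,1]+.114)<.043)&(Q[:,2]>.066)&(Q[:,2]<.085)]; A=np.linalg.lstsq(np.c_[q-[.642,-.114,0],np.ones(len(q))][:,[0,1,3]],q[:,2],rcond=None)[0];print('plane',A.round(3))
K['G']=(.474,-.036);lids('BGR'); go(.474,-.036,.1)
E
```

```text
eef_pos: [0.6459, -0.1146, 0.0916]
wrist_force: [1.0, -0.6, -0.2]
opening: 0.588
grasp_force: 0.0
eef_pos: [0.5235, -0.2141, 0.152]
wrist_force: [0.1, -0.5, 0.4]
side disc [ 6.439e-01 -1.133e-01  4.680e-02  7.530e-02  7.820e-02  6.373e-01
 -1.073e-01  3.310e+02] knob [ 6.432e-01 -1.136e-01  1.460e-02  9.970e-02  1.024e-01  6.429e-01
 -1.112e-01  3.800e+01]
plane [ 0.026 -0.025  0.075]
top disc [ 6.442e-01 -1.146e-01  4.600e-02  7.630e-02  7.970e-02  6.432e-01
 -1.131e-01  9.530e+02] knob [ 6.444e-01 -1.145e-01  1.190e-02  1.020e-01  1.052e-01  6.442e-01
 -1.137e-01  8.100e+01]
plane [0.008 0.005 0.076]
side B [4.477e-01 2.203e-01 1.320e-02 4.030e-02 4.370e-02 4.465e-01 2.218e-01
 7.700e+01] disc [4.477e-01 2.191e-01 3.530e-02 1.560e-02 1.890e-02 4.439e-01 2.241e-01
 3.680e+02]
side G [ 4.740e-01 -3.260e-02  1.170e-02  4.070e-02  4.380e-02  4.727e-01
 -3.210e-02  5.400e+01] disc [ 4.731e-01 -3.540e-02  3.460e-02  1.560e-02  2.050e-02  4.701e-01
 -2.970e-02  2.360e+02]
side R [ 4.354e-01 -2.053e-01  1.330e-02  4.060e-02  4.280e-02  4.350e-01
 -2.018e-01  4.400e+01] disc [ 4.371e-01 -2.060e-01  3.560e-02  1.580e-02  2.190e-02  4.332e-01
 -1.979e-01  2.000e+02]
top B [4.486e-01 2.196e-01 1.140e-02 4.240e-02 4.570e-02 4.485e-01 2.186e-01
 6.500e+01] disc [4.463e-01 2.191e-01 3.610e-02 1.710e-02 2.060e-02 4.497e-01 2.190e-01
 4.530e+02]
top G [ 4.751e-01 -3.580e-02  1.190e-02  4.210e-02  4.630e-02  4.751e-01
 -3.550e-02  7.200e+01] disc [ 4.75e-01 -3.59e-02  3.37e-02  1.66e-02  2.06e-02  4.75e-01 -3.56e-02
  4.78e+02]
top R [ 4.338e-01 -2.070e-01  1.030e-02  4.230e-02  4.490e-02  4.337e-01
 -2.086e-01  2.700e+01] disc [ 4.347e-01 -2.144e-01  2.840e-02  1.620e-02  1.970e-02  4.294e-01
 -2.214e-01  1.520e+02]
pos [ 0.5266 -0.2126  0.1537] yaw 90.21 tilt [ 0.011 -0.028] shares [ 0.891 -0.262  0.24 ] twist 0.002
```

```bash
python3 -m handwheel '[[[0.044,-0.25,0,0],[0.044,-0.445,0.1,0],[0.044,-0.445,0.3,0],[0.044,-0.445,0.35,0],[0.044,-0.445,0.35,0]]]' 50 | sed -n '2p;4p'; python3 - <<'E'
from h import *
go(.4368,-.2035,.032)
E
```

```text
eef_pos: [0.4382, -0.2063, 0.0825]
wrist_force: [0.4, -0.1, 1.0]
pos [ 0.4382 -0.2063  0.0825] yaw 90.23 tilt [ 0.01  -0.028] shares [ 0.021 -0.009  0.252] twist 0.003
```

```bash
python3 -m handwheel '[[[0.021,-0.012,0.12,0],[0.021,-0.015,0.252,0],[0.021,-0.015,0.252,0],[0.021,-0.015,0.252,0]]]' 50 | sed -n '2p;4p'; python3 -m handwheel '[[[0,0,0,0],[0,0,0,0],[0,0,0,0],[0,0,0,0],[0,0,0,0],[0,0,0,0]]]' 10 | sed -n '2p;4,6p'; python3 -m handwheel '[[[0,0,-0.2,0],[0,0,-0.4,0],[0,0,-0.6,0],[0,0,-0.6,0],[0,0,-0.6,0]]]' | sed -n '2p;4,6p'; python3 - <<'E'
from h import *
go(.584,.295,.15)
E
```

```text
eef_pos: [0.4364, -0.2046, 0.0335]
wrist_force: [0.0, -0.4, 1.1]
eef_pos: [0.4362, -0.2047, 0.0335]
wrist_force: [-0.2, 1.7, 5.9]
opening: 0.257
grasp_force: 58.5
eef_pos: [0.4335, -0.2003, 0.1518]
wrist_force: [-0.7, 0.2, -1.0]
opening: 0.257
grasp_force: 59.2
pos [ 0.4335 -0.2003  0.1518] yaw 90.16 tilt [ 0.011 -0.029] shares [ 2.474  0.76  -0.054] twist 0.002
```

```bash
python3 -m handwheel '[[[0.25,0.08,-0.02,0],[0.5,0.16,-0.02,0],[0.75,0.24,-0.02,0],[0.83,0.25,-0.02,0],[0.83,0.25,-0.02,0]]]' | sed -n '2p'; python3 -m handwheel '[[[0.25,0.08,-0.02,0],[0.5,0.16,-0.02,0],[0.75,0.24,-0.02,0],[0.83,0.25,-0.02,0],[0.83,0.25,-0.02,0]]]' | sed -n '2p'; python3 -m handwheel '[[[0.25,0.08,-0.02,0],[0.5,0.16,-0.02,0],[0.75,0.24,-0.02,0],[0.83,0.25,-0.02,0],[0.83,0.25,-0.02,0],[0.83,0.25,-0.02,0]]]' | sed -n '2p'; python3 - <<'E'
from h import *
o=ctrl.get_obs()['eef_pos']
for n in('side','top'):
  C,_=cloud(ctrl.camera(n)); print(n,fit(C,o[:2],.05,o[2]-.035,o[2]-.012),fit(C,np.array([.585,.295]),.045,.05,.08))
go(.5853,.295,.105)
E
```

```text
eef_pos: [0.4824, -0.0336, 0.1505]
eef_pos: [0.5324, 0.1311, 0.1508]
eef_pos: [0.5822, 0.2958, 0.1511]
side [5.801e-01 2.960e-01 3.470e-02 1.329e-01 1.352e-01 5.722e-01 3.017e-01
 3.270e+02] [5.846e-01 2.948e-01 3.480e-02 5.810e-02 6.260e-02 5.811e-01 2.970e-01
 2.620e+02]
top [5.810e-01 2.960e-01 3.440e-02 1.343e-01 1.372e-01 5.795e-01 2.812e-01
 3.160e+02] [5.857e-01 2.942e-01 3.410e-02 5.920e-02 6.600e-02 5.829e-01 2.751e-01
 1.520e+02]
pos [0.5823 0.2962 0.1514] yaw 90.05 tilt [ 0.01  -0.029] shares [0.001 0.013 0.232] twist 0.001
```

```bash
python3 -m handwheel '[[[0,0.02,0.05,0],[0,0.021,0.15,0],[0,0.021,0.21,0],[0,0.021,0.21,0],[0,0.021,0.21,0]]]' | sed -n '2p;4p'; python3 - <<'E'
from h import *
o=ctrl.get_obs()['eef_pos']
for n in('side','top'):
  C,_=cloud(ctrl.camera(n)); print(n,fit(C,o[:2],.05,o[2]-.03,o[2]-.012))
go(.5868,.2945,.0815)
E
```

```text
eef_pos: [0.587, 0.297, 0.1094]
wrist_force: [0.2, -0.0, -0.9]
side [5.842e-01 2.971e-01 3.450e-02 9.110e-02 9.350e-02 5.766e-01 3.033e-01
 3.110e+02]
top [5.859e-01 2.962e-01 3.400e-02 9.320e-02 9.590e-02 5.844e-01 2.825e-01
 2.950e+02]
pos [0.5874 0.2971 0.1101] yaw 90.17 tilt [ 0.012 -0.028] shares [-0.009 -0.005  0.143] twist 0.002
```

```bash
python3 -m handwheel '[[[-0.007,-0.003,0.04,0],[-0.007,-0.003,0.08,0],[-0.007,-0.003,0.11,0],[-0.007,-0.003,0.14,0],[-0.007,-0.003,0.15,0],[-0.007,-0.003,0.16,0],[-0.007,-0.003,0.16,0]]]' | sed -n '2p;4p';python3 -m handwheel '[[[0,0,0.01,0],[0,0,0.02,0],[0,0,0.02,0]]]' | sed -n '2p;4p'
```

```text
eef_pos: [0.5865, 0.2948, 0.0814]
wrist_force: [-14.2, -4.6, 26.3]
eef_pos: [0.5865, 0.2948, 0.0812]
wrist_force: [-26.2, -8.5, 49.0]
```

```bash
python3 -m handwheel '[[[0,0,-0.04,0],[0,0,-0.04,0],[0,0,-0.04,0],[0,0,-0.04,0],[0,0,-0.04,0]]]' 50 | sed -n '2p;4,5p';python3 -m handwheel '[[[0,0,-0.2,0],[0,0,-0.3,0],[-0.15,-0.3,-0.3,0],[-0.36,-0.6,-0.3,0],[-0.36,-0.67,-0.2,0],[-0.36,-0.67,-0.1,0],[-0.36,-0.67,-0.1,0]]]' | sed -n '2p;4p'; python3 - <<'E'
from h import *
for n in('side','top'):
  C,_=cloud(ctrl.camera(n)); print(n,fit(C,np.array([.5852,.2945]),.045,.056,.07),fit(C,np.array([.5852,.2945]),.03,.08,.1))
lids('B'); go(.4482,.2196,.032)
E
```

```text
eef_pos: [0.5863, 0.2945, 0.0806]
wrist_force: [0.0, -0.5, 0.2]
opening: 0.584
eef_pos: [0.4514, 0.2225, 0.101]
wrist_force: [-0.1, -0.5, 0.5]
side [5.841e-01 2.955e-01 3.500e-02 6.340e-02 6.620e-02 5.783e-01 2.988e-01
 3.550e+02] [5.840e-01 2.946e-01 1.210e-02 8.860e-02 9.080e-02 5.823e-01 2.957e-01
 7.200e+01]
top [5.850e-01 2.948e-01 3.490e-02 6.470e-02 6.820e-02 5.845e-01 2.927e-01
 5.080e+02] [5.848e-01 2.949e-01 1.150e-02 9.030e-02 9.350e-02 5.848e-01 2.938e-01
 8.100e+01]
side B [4.480e-01 2.192e-01 1.210e-02 4.100e-02 4.360e-02 4.465e-01 2.218e-01
 7.500e+01] disc [4.486e-01 2.197e-01 3.460e-02 1.550e-02 1.900e-02 4.439e-01 2.240e-01
 3.700e+02]
top B [4.484e-01 2.199e-01 1.140e-02 4.250e-02 4.520e-02 4.487e-01 2.178e-01
 6.000e+01] disc [4.540e-01 2.101e-01 3.900e-02 1.700e-02 2.090e-02 4.507e-01 2.109e-01
 3.360e+02]
pos [0.4536 0.2232 0.1029] yaw 90.16 tilt [ 0.012 -0.028] shares [-0.008 -0.032  0.355] twist 0.002
```

```bash
python3 -m handwheel '[[[-0.008,-0.03,0.1,0],[-0.008,-0.03,0.2,0],[-0.008,-0.03,0.348,0],[-0.008,-0.03,0.348,0],[-0.008,-0.03,0.348,0]]]' 50 | sed -n '2p;4p'; python3 -m handwheel '[[[0,0,0,0],[0,0,0,0],[0,0,0,0],[0,0,0,0],[0,0,0,0],[0,0,0,0]]]' 10 | sed -n '2p;4,6p'; python3 -m handwheel '[[[0,0,-0.2,0],[0,0,-0.4,0],[0,0,-0.6,0],[0,0,-0.6,0],[0,0,-0.6,0]]]' | sed -n '2p;4,6p'; python3 - <<'E'
from h import *
go(.5927,-.302,.15)
E
```

```text
eef_pos: [0.4483, 0.2195, 0.0335]
wrist_force: [-0.2, 0.1, 0.4]
eef_pos: [0.4486, 0.2196, 0.0339]
wrist_force: [-0.0, 0.3, 6.6]
opening: 0.256
grasp_force: 58.5
eef_pos: [0.4456, 0.2226, 0.152]
wrist_force: [-0.3, -0.7, -0.5]
opening: 0.253
grasp_force: 59.3
pos [0.4456 0.2226 0.152 ] yaw 90.17 tilt [ 0.01  -0.029] shares [-2.624  0.727  0.093] twist 0.002
```

```bash
python3 -m handwheel '[[[-0.25,0.08,0,0],[-0.5,0.16,0,0],[-0.75,0.22,0,0],[-0.875,0.242,0,0],[-0.875,0.242,0,0]]]' | sed -n '2p'; python3 -m handwheel '[[[-0.25,0.08,0,0],[-0.5,0.16,0,0],[-0.75,0.22,0,0],[-0.875,0.242,0,0],[-0.875,0.242,0,0]]]' | sed -n '2p'; python3 -m handwheel '[[[-0.25,0.08,0,0],[-0.5,0.16,0,0],[-0.75,0.22,0,0],[-0.875,0.242,0,0],[-0.875,0.242,0,0],[-0.875,0.242,0,0],[-0.875,0.242,0.05,0]]]' | sed -n '2p'; python3 - <<'E'
from h import *
o=ctrl.get_obs()['eef_pos']
for n in('side','top'):
  C,_=cloud(ctrl.camera(n)); print(n,fit(C,o[:2],.05,o[2]-.035,o[2]-.012),fit(C,np.array([.5927,-.302]),.045,.05,.08))
go(.595,-.302,.11)
E
```

```text
eef_pos: [0.4942, 0.0463, 0.1563]
eef_pos: [0.5435, -0.1272, 0.1621]
eef_pos: [0.5935, -0.3003, 0.1593]
side [ 5.904e-01 -3.008e-01  3.530e-02  1.406e-01  1.436e-01  5.858e-01
 -2.903e-01  1.430e+02] [ 5.928e-01 -3.012e-01  3.460e-02  5.830e-02  6.630e-02  5.902e-01
 -2.997e-01  1.720e+02]
top [ 5.989e-01 -2.866e-01  2.940e-02  1.393e-01  1.427e-01  6.014e-01
 -2.789e-01  1.520e+02] [ 5.959e-01 -2.892e-01  2.990e-02  5.920e-02  6.890e-02  5.945e-01
 -2.783e-01  1.120e+02]
pos [ 0.5922 -0.3     0.1572] yaw 90.24 tilt [ 0.008 -0.027] shares [-0.004  0.012  0.236] twist 0.003
```

```bash
python3 -m handwheel '[[[-0.002,0.012,0.05,0],[-0.002,0.012,0.15,0],[-0.002,0.012,0.23,0],[-0.002,0.012,0.23,0],[-0.002,0.012,0.23,0]]]' | sed -n '2p;4p'; python3 - <<'E'
from h import *
o=ctrl.get_obs()['eef_pos']
C,_=cloud(ctrl.camera('side')); print(fit(C,o[:2],.05,o[2]-.03,o[2]-.012))
go(.595,-.302,.0815)
E
```

```text
eef_pos: [0.5958, -0.3038, 0.113]
wrist_force: [-0.0, 0.4, -0.4]
[ 5.931e-01 -3.002e-01  3.500e-02  9.420e-02  9.760e-02  5.873e-01
 -2.940e-01  1.350e+02]
pos [ 0.5961 -0.304   0.1136] yaw 90.15 tilt [ 0.012 -0.029] shares [ 0.015 -0.007  0.16 ] twist 0.002
```

```bash
python3 -m handwheel '[[[0.01,-0.003,0.04,0],[0.01,-0.003,0.08,0],[0.01,-0.003,0.11,0],[0.01,-0.003,0.14,0],[0.01,-0.003,0.155,0],[0.01,-0.003,0.17,0],[0.01,-0.003,0.17,0]]]' | sed -n '2p;4p';python3 -m handwheel '[[[0,0,0.015,0],[0,0,0.03,0],[0,0,0.03,0]]]' | sed -n '2p;4p'
```

```text
eef_pos: [0.5954, -0.3022, 0.0818]
wrist_force: [-10.7, 6.6, 20.0]
eef_pos: [0.5955, -0.3023, 0.0815]
wrist_force: [-25.5, 18.5, 55.1]
```

Seated (0.0815 expected). Release and go to the green lid.

```bash
python3 -m handwheel '[[[0,0,-0.045,0],[0,0,-0.045,0],[0,0,-0.045,0],[0,0,-0.045,0],[0,0,-0.045,0]]]' 50 | sed -n '2p;4,5p';python3 -m handwheel '[[[0,0,-0.2,0],[0,0,-0.3,0],[0.3,-0.1,-0.3,0],[0.6,-0.3,-0.3,0],[0.9,-0.5,-0.3,0],[1,-0.6,-0.3,0],[1,-0.6,-0.3,0]]]' | sed -n '2p;4p'; python3 - <<'E'
from h import *
for n in('side','top'):
  C,_=cloud(ctrl.camera(n)); print(n,fit(C,np.array([.5927,-.302]),.045,.056,.07),fit(C,np.array([.5927,-.302]),.03,.08,.1))
K['G']=(.4743,-.035);lids('G'); go(.4743,-.0352,.1)
E
```

```text
eef_pos: [0.5952, -0.3024, 0.0811]
wrist_force: [0.0, 0.1, -0.1]
opening: 0.587
eef_pos: [0.4719, -0.0985, 0.1343]
wrist_force: [0.0, -0.8, -0.5]
side None None
top [ 5.934e-01 -3.015e-01  3.440e-02  6.420e-02  6.730e-02  5.934e-01
 -2.997e-01  4.800e+02] [ 5.936e-01 -3.009e-01  1.140e-02  8.960e-02  9.300e-02  5.935e-01
 -3.001e-01  7.400e+01]
side G [ 4.735e-01 -3.520e-02  1.260e-02  4.050e-02  4.300e-02  4.725e-01
 -3.260e-02  5.400e+01] disc [ 4.754e-01 -3.540e-02  3.520e-02  1.570e-02  1.970e-02  4.702e-01
 -2.960e-02  2.340e+02]
top G [ 4.753e-01 -3.540e-02  1.170e-02  4.280e-02  4.570e-02  4.756e-01
 -3.400e-02  6.000e+01] disc [ 4.753e-01 -3.530e-02  3.340e-02  1.660e-02  2.050e-02  4.785e-01
 -2.460e-02  3.030e+02]
pos [ 0.4754 -0.1023  0.1355] yaw 90.13 tilt [ 0.012 -0.03 ] shares [ 0.341 -0.007  0.168] twist 0.001
```

```bash
python3 -m handwheel '[[[0.17,-0.003,0,0],[0.335,-0.003,0,0],[0.335,-0.003,0.1,0],[0.335,-0.003,0.17,0],[0.335,-0.003,0.17,0]]]' 50 | sed -n '2p'; python3 - <<'E'
from h import *
go(.4745,-.0354,.0335)
E
```

```text
eef_pos: [0.4733, -0.0358, 0.0978]
pos [ 0.4733 -0.0358  0.0978] yaw 90.1 tilt [ 0.008 -0.028] shares [0.011 0.003 0.321] twist 0.001
```

```bash
python3 -m handwheel '[[[0.01,0,0.1,0],[0.01,0,0.2,0],[0.01,0,0.323,0],[0.01,0,0.323,0],[0.01,0,0.323,0]]]' 50 | sed -n '2p;4p'; python3 -m handwheel '[[[0,0,0,0],[0,0,0,0],[0,0,0,0],[0,0,0,0],[0,0,0,0],[0,0,0,0]]]' 10 | sed -n '2p;4,6p'; python3 -m handwheel '[[[0,0,-0.2,0],[0,0,-0.4,0],[0,0,-0.6,0],[0,0,-0.6,0],[0,0,-0.6,0]]]' | sed -n '2p;4,6p'; python3 - <<'E'
from h import *
go(.6485,.1124,.15)
E
```

```text
eef_pos: [0.4753, -0.0357, 0.0353]
wrist_force: [1.2, 1.1, 0.2]
eef_pos: [0.4756, -0.0354, 0.0356]
wrist_force: [-0.4, 0.4, 6.5]
opening: 0.251
grasp_force: 58.5
eef_pos: [0.4728, -0.0315, 0.1539]
wrist_force: [0.0, -0.8, -0.6]
opening: 0.25
grasp_force: 59.2
pos [ 0.4728 -0.0315  0.1539] yaw 90.17 tilt [ 0.01  -0.028] shares [0.717 0.881 0.008] twist 0.002
```

```bash
python3 -m handwheel '[[[0.2,0.25,0,0],[0.4,0.5,0,0],[0.6,0.75,0,0],[0.717,0.881,0,0],[0.717,0.881,0,0],[0.717,0.881,0.1,0],[0.717,0.881,0.2,0],[0.717,0.881,0.2,0],[0.717,0.881,0.2,0]]]' | sed -n '2p'; python3 - <<'E'
from h import *
o=ctrl.get_obs()['eef_pos']
for n in('side','top'):
  C,_=cloud(ctrl.camera(n)); print(n,fit(C,o[:2],.05,o[2]-.032,o[2]-.012),fit(C,np.array([.647,.1124]),.045,.05,.075))
go(.6488,.1124,.0836)
E
```

```text
eef_pos: [0.6493, 0.1105, 0.1121]
side [6.459e-01 1.104e-01 3.460e-02 9.190e-02 9.480e-02 6.396e-01 1.181e-01
 2.200e+02] [6.462e-01 1.145e-01 3.520e-02 5.840e-02 6.600e-02 6.333e-01 1.254e-01
 1.590e+02]
top [6.475e-01 7.870e-02 1.080e-02 9.370e-02 9.670e-02 6.476e-01 7.840e-02
 1.100e+01] None
pos [0.65   0.1108 0.1131] yaw 90.14 tilt [ 0.012 -0.029] shares [ 0.012 -0.008  0.147] twist 0.002
```

```bash
python3 -m handwheel '[[[0.012,-0.003,0.04,0],[0.012,-0.003,0.08,0],[0.012,-0.003,0.11,0],[0.012,-0.003,0.13,0],[0.012,-0.003,0.15,0],[0.012,-0.003,0.165,0],[0.012,-0.003,0.165,0]]]' | sed -n '2p;4p';python3 -m handwheel '[[[0,0,0.015,0],[0,0,0.025,0],[0,0,0.025,0]]]' | sed -n '2p;4p'
```

```text
eef_pos: [0.649, 0.113, 0.0834]
wrist_force: [-15.0, 0.7, 29.7]
eef_pos: [0.6491, 0.113, 0.0832]
wrist_force: [-30.8, 1.1, 58.2]
```

```bash
python3 -m handwheel '[[[0,0,-0.045,0],[0,0,-0.045,0],[0,0,-0.045,0],[0,0,-0.045,0],[0,0,-0.045,0]]]' 50 | sed -n '2p;4,5p';python3 -m handwheel '[[[0,0,-0.2,0],[0,0,-0.4,0],[0,0,-0.6,0],[0,-0.3,-0.6,0],[0,-0.6,-0.6,0],[0,-1,-0.6,0],[0,-1,-0.6,0],[0,-1,-0.6,0]]]' | sed -n '2p;4p'; python3 - <<'E'
from h import *
for n in('side','top'):
  C,_=cloud(ctrl.camera(n)); Q=C.reshape(-1,3)
  for k,c,h in(('G',(.6472,.1124),.058),('R',(.5852,.2945),.058),('B',(.5927,-.302),.058),('Y',(.6423,-.114),.07)):
    m=(np.hypot(Q[:,0]-c[0],Q[:,1]-c[1])<.032)&(abs(Q[:,2]-h-.006)<.009); q=Q[m]-[*c,0]
    A=np.linalg.lstsq(np.c_[q[:,:2],np.ones(len(q))],q[:,2],rcond=None)[0].round(3) if len(q)>20 else None
    print(n,k,fit(C,np.array(c),.03,h+.022,h+.04),'plane',A)
  print(n,'cup',fit(C,np.array([.4313,.3854]),.06,.06,.1),'stap',fit(C,np.array([.762,.184]),.08,.02,.06),'mouse',fit(C,np.array([.772,-.18]),.08,.015,.05),'pw',fit(C,np.array([.681,.0035]),.03,.015,.04))
print(ctrl.get_obs()['time_s'])
E
```

```text
eef_pos: [0.6488, 0.1125, 0.0822]
wrist_force: [0.8, -0.8, 0.2]
opening: 0.583
eef_pos: [0.4471, 0.1156, 0.2011]
wrist_force: [1.1, -0.4, -0.5]
side G [6.481e-01 1.147e-01 1.430e-02 8.870e-02 9.060e-02 6.445e-01 1.147e-01
 4.900e+01] plane [ 0.026 -0.015  0.064]
side R [5.840e-01 2.949e-01 1.220e-02 8.880e-02 9.120e-02 5.820e-01 2.960e-01
 7.200e+01] plane [ 0.001 -0.017  0.064]
side B [ 5.926e-01 -2.996e-01  1.290e-02  8.820e-02  9.080e-02  5.913e-01
 -2.988e-01  3.100e+01] plane [ 0.013 -0.031  0.064]
side Y None plane None
side cup [4.308e-01 3.834e-01 3.210e-02 7.300e-02 8.080e-02 4.299e-01 3.834e-01
 3.750e+02] stap [7.612e-01 1.855e-01 5.990e-02 4.280e-02 5.110e-02 7.545e-01 1.903e-01
 2.720e+02] mouse [ 7.976e-01 -1.626e-01  6.100e-02  2.540e-02  4.210e-02  8.019e-01
 -1.566e-01  1.000e+02] pw [6.805e-01 4.300e-03 1.550e-02 2.150e-02 2.550e-02 6.781e-01 7.100e-03
 4.800e+01]
top G [6.478e-01 1.127e-01 1.200e-02 8.960e-02 9.360e-02 6.474e-01 1.122e-01
 7.700e+01] plane [-0.007 -0.002  0.065]
top R [5.854e-01 2.945e-01 1.220e-02 9.030e-02 9.440e-02 5.849e-01 2.941e-01
 8.000e+01] plane [0.001 0.009 0.065]
top B [ 5.936e-01 -3.012e-01  1.150e-02  9.000e-02  9.250e-02  5.935e-01
 -3.002e-01  7.300e+01] plane [-0.001  0.007  0.064]
top Y [ 6.446e-01 -1.142e-01  1.170e-02  1.020e-01  1.055e-01  6.443e-01
 -1.138e-01  8.000e+01] plane [-0.005  0.008  0.077]
top cup [4.299e-01 3.832e-01 3.230e-02 7.570e-02 8.300e-02 4.313e-01 3.828e-01
 2.230e+02] stap [7.625e-01 1.844e-01 5.830e-02 4.530e-02 5.310e-02 7.598e-01 1.851e-01
 4.590e+02] mouse [ 7.766e-01 -1.700e-01  6.930e-02  2.840e-02  3.380e-02  7.744e-01
 -1.840e-01  9.600e+02] pw [6.824e-01 4.400e-03 1.770e-02 2.230e-02 2.830e-02 6.817e-01 4.100e-03
 1.190e+02]
81.025
```

All the lids are level and on their axes at the expected heights, and the cup stands upright on the coaster. The mouse, stapler and paperweight have not moved.

```bash
python3 -c "
from bench import ctrl
print(ctrl.hand_in())"
```

```text
the job is handed in; nothing more can be done
None
```

I handed the job in at about 81 s: four chocolate balls are in the jar (all I could see, none on the desk), all four lids are pressed home on their own canisters, and the empty cup stands on the coaster; no verdict came back.

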